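# Empty the stage-insert magazine and sort the inserts

## Robot

A 7-joint arm with a two-finger parallel gripper is mounted at the origin on the work surface. World frame = base frame: x ahead of the robot, y to its left, z up, the work surface at z = 0. Lengths are in m, angles in rad, forces in N, time in s.
With the tool pointing down it reaches from about 0.35 to 0.9 m from the base axis. Payload 8.1 kg.
Tool frame: the origin (TCP) lies midway between the tips of the shut fingers; the grasp point (between the pads) lies 19 mm behind it; z points along the fingers, y is the line along which they close (so a half turn about z gives the same grasp; the last joint's range is limited). The gripper opens to 92 mm and grips with 3 to 60 N. Pads are 19 mm wide; open, the fingers measure 130 mm over their backs; the gripper's body (75 mm by 190 mm) begins 47 mm behind the grasp point.
Start: joints at [-1.373, 0.434, 0.025, 1.573, -0.012, 1.134, -0.075], TCP at [0.185, 0.597, 0.227] pointing down, gripper open.
Joint ranges: [-2.62, 2.62], [-0.44, 2.09], [-1.27, 1.32], [0.08, 2.57], [-1.32, 4.46], [0.12, 2], [-2.74, 2.74]. Speed limits (rad/s): [2.22, 2.22, 3.01, 3.01, 3.14, 3.14, 3.14].

## Interface

Orientations are given as a rotation vector (axis times angle).
In Python, from cell import arm gives the robot as it stands.
- The arm moves only by the tool move_arm, never from a script. Its argument "motion" is a list of rows, each an object of numbers: "tx", "ty", "tz": the shift along the tool's x, y, z normalised to -1 to 1, where 1 is 1000 mm; "twist": the turn about the tool's z normalised to -1 to 1, where 1 is pi/2 rad. In form: [{"tx": .., "ty": .., "tz": .., "twist": ..}, ...]. A call has 1 to 12 rows; each row shifts and turns the commanded pose from where the row before left it, along the tool's axes as they then stand; what a row does not reach is not made up. A row lasts 1/10 s, in which the tool goes at most 50 mm and 8.59 degrees, less where a joint would pass 70% of its speed; a pose out of reach is approached as far as the arm can. A call with a number of a shift or a turn outside -1 to 1 is refused whole. A call with a gripper value outside its range is refused whole. "gripper" is the gripper's target within -1 to 1 (shut at 1, half-way at 0, fully open at -1), set as the call begins (left out, the last holds). The fingers move at their own pace and stop on an object; "squeeze" is the grip in N (left out, the last holds). Time passes only in rows, so rows that do not move let the fingers close. It gives the time, the measured TCP pose, the force, the opening and the grip force at its end, in the units of the state.
- arm.observe(): the state, without advancing time (a new reading comes with each control period).
- arm.get_image(name): name is "scene" or "side" or "wrist"; returns the picture (480x640x3 uint8, red, green, blue); there is no depth.
- arm.calibration(name): a dict with "K" (3x3 intrinsics, pixels), "T" (4x4, takes a point from camera to world coordinates). Camera axes: x right, y down, z forward; pixel columns grow to the right and rows downward; lengths in m; the calibration is good to about 2 mm. A picture is of the moment at which its call begins: read the wrist's pose just before it. calibration takes no time and is no camera call; for the wrist camera it gives the pose at the moment of the call.
- arm.sign_off(): hands the job in; it is judged then, once.
Trained networks look in the newest picture that a camera, given by its name, has taken for a name from the list of things; names that differ only in an ending like _2 or _b are one class to them, and where a whole thing is asked for, a point or a joint stands for the part that bears it (a point fixed in the world has none). Each returns a list of dicts, best first, with "conf" (0 to 1); they miss things now and then, are a little off and sometimes report something else, mostly with a low value. They report only what shows in the picture. A call takes as long as a camera call. They do not tell look-alikes from the thing itself.
- arm.look_for(camera, query): "point" ([column, row] as shares, 0 to 1, of the picture: columns of its width, rows of its height, amid what is visible of it).
- arm.regions_of(camera, query): "region" (480x640 bool, what is visible of it) and "point" ([column, row] as shares, 0 to 1, of the picture: columns of its width, rows of its height, amid what is visible of it).
- arm.place_of(camera, query): "point" ([column, row] as shares, 0 to 1, of the picture: columns of its width, rows of its height: a listed point, or the origin of a listed thing).
The state is a dict: "clock": time; "joints": joint angles; "dq": joint speeds; "joint_efforts": joint torques, N m; "position": TCP position; "ee_rot": TCP orientation; "force": force on the tool from outside, world axes, zero at the start; "ft_torque": the same for the moment, N m; "width": opening from 0.0 (shut) to 1.0 (fully open); "gripper_force": force on a finger pad.
Only numpy, scipy, OpenCV 4.12 (cv2) and the standard library are available. Lean on these libraries where they do the work, as an engineer would, in place of code of your own. Each camera call takes 0.05 s, during which the arm holds its last target. There are 200 camera calls.

## Task

Put all the microscope stage inserts away, those in the dispenser and any strays on the bench: the dispenser is emptied from the bottom, where its ejector pushes the lowest insert part-way out of the gate, and the rest drop once the ejector is back and that insert has been slid right out. Inserts with a round window go in the tray marked with a disc, those with a long rectangular window in the tray marked with a rectangle, each lying flat and well inside the tray (stacked on one another is fine). Leave the ejector fully drawn back and do not disturb the bottle, the tip box or the flask.

Things in the scene. Friction and masses are not known exactly. Their poses are not given: they have to be found in the camera images.
- magazine: Gravity-fed dispenser fixed to the bench. Origin on the bench under the stack's centre; +x is the way inserts come out. They lie flat on one another, long side along x, on a floor 15 mm high. Pocket 134 x 60 mm, clear side walls (4 mm thick, 88 mm high), a 14 mm bridge bar over the middle up to 100 mm so that nothing comes out of the top. Behind it (to x = -210 mm) a 56 mm wide, 15 mm high track.
- gate (a point): Middle of the gate's lower edge, at the outer face of the magazine's front wall (71 mm from its origin, 15 mm up). The gate is 20 mm high, so only the lowest insert can pass. In front of it a tongue 36 mm wide, level with the magazine's floor, runs 99 mm out. Axes as the magazine's.
- ejector (a joint): Bar sliding under the stack from behind: 0 = drawn back (home), 0.060 m = fully in, along magazine +x. 40 mm wide, top 12 mm above the magazine floor. Fully in, the lowest insert stands about 58 mm out of the gate and the rest lie on its tail and the bar. No spring: it stays where left; pushing takes under 15 N. The next insert can drop to the floor only when it is home.
- ejector_grip (a point): Middle of the ejector's upright black handle post, 24 mm (along magazine x) x 30 mm, reaching 26 to 76 mm above the bench; this point is 55 mm up and on its axis, 180 mm behind the magazine's origin when home. Axes as the magazine's.
- dish_tray: Shallow grey tray fixed to the bench, for dish inserts: outside 200 (x) x 220 (y) x 20 mm high, walls and floor 4 to 5 mm. Origin under its centre. A white label flange at its +x rim shows a black disc.
- slide_tray: Deeper grey tray fixed to the bench, for slide inserts: outside 200 (x) x 220 (y) x 30 mm high, walls and floor 4 to 5 mm. Origin under its centre. A white label flange at its +x rim shows a long black rectangle.
- media_bottle: Amber bottle with a red cap, 70 mm diameter, 150 mm tall, standing on the bench; not part of the job. Origin under its centre.
- tip_box: White pipette-tip box with a green lid, 87 x 122 x 67 mm; not part of the job. Origin under its centre.
- flask: White culture flask lying flat, 70 x 125 x 34 mm with a blue screw cap; not part of the job. Origin under its body's centre.
- dish_insert_1_mid (a point): Dish insert: flat aluminium microscope stage insert, 130 (x) x 56 (y) x 14 mm (z), about 0.15 kg, with a round black glass window 44 mm across in the middle. The point is its very centre (7 mm above its underside). In the magazine's level 1 from the bottom at the start, or absent.
- slide_insert_1_mid (a point): Slide insert: flat aluminium microscope stage insert, 130 (x) x 56 (y) x 14 mm (z), about 0.15 kg, with a long rectangular black glass window 78 x 26 mm in the middle. The point is its very centre (7 mm above its underside). In the magazine's level 1 from the bottom at the start, or absent.
- dish_insert_2_mid (a point): Dish insert: flat aluminium microscope stage insert, 130 (x) x 56 (y) x 14 mm (z), about 0.15 kg, with a round black glass window 44 mm across in the middle. The point is its very centre (7 mm above its underside). In the magazine's level 2 from the bottom at the start, or absent.
- slide_insert_2_mid (a point): Slide insert: flat aluminium microscope stage insert, 130 (x) x 56 (y) x 14 mm (z), about 0.15 kg, with a long rectangular black glass window 78 x 26 mm in the middle. The point is its very centre (7 mm above its underside). In the magazine's level 2 from the bottom at the start, or absent.
- dish_insert_3_mid (a point): Dish insert: flat aluminium microscope stage insert, 130 (x) x 56 (y) x 14 mm (z), about 0.15 kg, with a round black glass window 44 mm across in the middle. The point is its very centre (7 mm above its underside). In the magazine's level 3 from the bottom at the start, or absent.
- slide_insert_3_mid (a point): Slide insert: flat aluminium microscope stage insert, 130 (x) x 56 (y) x 14 mm (z), about 0.15 kg, with a long rectangular black glass window 78 x 26 mm in the middle. The point is its very centre (7 mm above its underside). In the magazine's level 3 from the bottom at the start, or absent.
- slide_insert_4_mid (a point): Slide insert: flat aluminium microscope stage insert, 130 (x) x 56 (y) x 14 mm (z), about 0.15 kg, with a long rectangular black glass window 78 x 26 mm in the middle. The point is its very centre (7 mm above its underside). In the magazine's level 4 from the bottom at the start, or absent.
- dish_insert_5_mid (a point): Dish insert: flat aluminium microscope stage insert, 130 (x) x 56 (y) x 14 mm (z), about 0.15 kg, with a round black glass window 44 mm across in the middle. The point is its very centre (7 mm above its underside). Lies flat on the bench between robot and magazine, or is absent.
- slide_insert_5_mid (a point): Slide insert: flat aluminium microscope stage insert, 130 (x) x 56 (y) x 14 mm (z), about 0.15 kg, with a long rectangular black glass window 78 x 26 mm in the middle. The point is its very centre (7 mm above its underside). Lies flat on the bench between robot and magazine, or is absent.
Mind the look-alikes: they are no part of the job. What is shaped like the part that bears dish_insert_5_mid but red is not meant.

How it is judged:
By the outcome, as a careful person would: the job done as asked, in the order asked, and still so for the second after the job is handed in, with the robot touching nothing.
Of dish_insert_1, slide_insert_1 only 1 to 1 are there at a start; the rules pass over those that are not, and their reading is None.
Of dish_insert_2, slide_insert_2 only 1 to 1 are there at a start; the rules pass over those that are not, and their reading is None.
Of dish_insert_3, slide_insert_3 only 1 to 1 are there at a start; the rules pass over those that are not, and their reading is None.
Of slide_insert_4, dish_insert_5, slide_insert_5 only 1 to 2 are there at a start; the rules pass over those that are not, and their reading is None.
At some moment in a run one of dish_insert_5, slide_insert_5 may be knocked a few centimetres aside while the robot is not near it.
Once in a run the grip may slacken for a moment while it holds something.
It also fails if it takes over 210 s, if anything falls off the work surface, if the arm or the gripper's body presses on something with over 40 N, if the wrist force passes 120 N, or if a joint passes its speed limit or range.

## Working session

There is one attempt and no reset: what is moved stays moved. The work goes in short steps, Python scripts to look and compute and a tool call to move; the robot and the scene stay as the last step left them, time stands still between calls to the robot, and variables do not carry over. Pictures are saved under pics/ and viewed, at most 14 in all, crops included, and the job is handed in when it is done.

Besides the shell and the picture viewer there is one more tool, called as name(argument=value, ...) on one line, values as JSON. move_arm: Moves the arm, as the interface text tells. Scaled input: -1 to 1 covers 1000 mm each way for a shift and pi/2 rad each way for a turn. Its arguments: {"type":"object","properties":{"motion":{"type":"array","items":{"type":"object","properties":{"tx":{"type":"number"},"ty":{"type":"number"},"tz":{"type":"number"},"twist":{"type":"number"}}}},"gripper":{"type":"number"},"squeeze":{"type":"number"}},"required":["motion"]}

```bash
mkdir -p pics; ls
cat > h.py <<'E'
from cell import arm
import numpy as np, cv2
from scipy.spatial.transform import Rotation as R
def ray(cam,pt,z):
    c=arm.calibration(cam);K=np.array(c["K"]);T=np.array(c["T"])
    d=T[:3,:3]@np.linalg.solve(K,[pt[0]*640,pt[1]*480,1]);o=T[:3,3]
    return (o+d*(z-o[2])/d[2]).round(4)
def proj(cam,p):
    c=arm.calibration(cam);K=np.array(c["K"]);T=np.linalg.inv(np.array(c["T"]))
    q=K@(T[:3,:3]@np.array(p)+T[:3,3]);return q[:2]/q[2]
def save(cam,n):
    im=arm.get_image(cam);cv2.imwrite(f"pics/{n}.png",im[:,:,::-1]);return im
def st():
    s=arm.observe();r=R.from_rotvec(s["ee_rot"]).as_matrix()
    print("t",s["clock"],"p",np.round(s["position"],4),"x",r[:,0].round(3),"y",r[:,1].round(3),"z",r[:,2].round(3),"F",np.round(s["force"],1),"w",s["width"],s["gripper_force"]);return s,r
E
python3 - <<'E'
from h import *
st()
a=save("scene","s0");b=save("side","d0")
for cam in ["scene","side"]:
    for q,z in [("magazine",0),("gate",.015),("ejector_grip",.055),("dish_tray",0),("slide_tray",0),("dish_insert_5_mid",.007),("slide_insert_5_mid",.007)]:
        for d in arm.place_of(cam,q)[:4]: print(cam,q,round(d["conf"],2),(np.array(d["point"])*[640,480]).round(),ray(cam,d["point"],z))
E
```

```text
pics
t 0.0 p [0.1851 0.5964 0.226 ] x [-0.955  0.296 -0.   ] y [ 0.296  0.955 -0.002] z [-0.    -0.002 -1.   ] F [ 0.2 -0.5 -0.5] w 0.9996768269417727 0.0
scene magazine 0.58 [359. 283.] [0.5658 0.015  0.    ]
scene gate 0.78 [374. 259.] [0.5478 0.0849 0.015 ]
scene ejector_grip 0.66 [306. 322.] [ 0.5988 -0.1664  0.055 ]
scene dish_tray 0.81 [417. 191.] [0.4413 0.3809 0.    ]
scene slide_tray 0.82 [167. 354.] [ 0.4357 -0.387  -0.    ]
scene dish_insert_5_mid 0.94 [284. 271.] [ 0.4273 -0.0861  0.007 ]
scene dish_insert_5_mid 0.74 [353. 385.] [ 0.7336 -0.1751  0.007 ]
scene dish_insert_5_mid 0.59 [142. 268.] [ 0.1901 -0.3174  0.007 ]
scene slide_insert_5_mid 0.72 [342. 234.] [0.4301 0.0974 0.007 ]
side magazine 0.71 [276. 248.] [0.5643 0.0063 0.    ]
side gate 0.71 [278. 266.] [0.5419 0.0888 0.015 ]
side ejector_grip 0.75 [278. 190.] [ 0.5881 -0.1624  0.055 ]
side dish_tray 0.58 [306. 388.] [0.4419 0.375  0.    ]
side slide_tray 0.87 [346. 173.] [ 0.4258 -0.3765  0.    ]
side dish_insert_5_mid 0.88 [426. 185.] [ 0.1972 -0.3242  0.007 ]
side dish_insert_5_mid 0.82 [227. 202.] [ 0.7252 -0.1585  0.007 ]
side dish_insert_5_mid 0.74 [336. 228.] [ 0.4305 -0.0818  0.007 ]
side slide_insert_5_mid 0.89 [331. 276.] [0.4271 0.0972 0.007 ]
```

```bash
python3 -c "
import cv2,numpy as np
print(0)"
```

```text
0
```

View pics/s0.png

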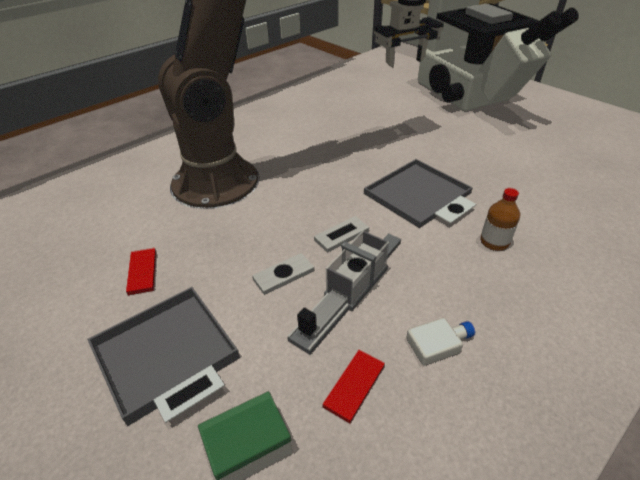

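View pics/d0.png

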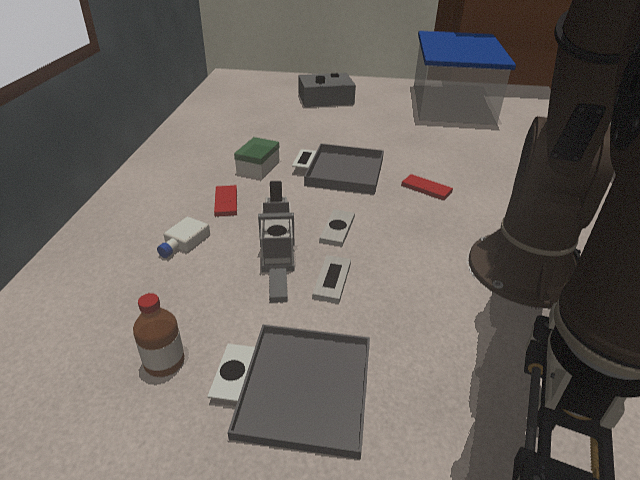

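The scene picture shows two aluminium strays: a dish insert at (284,271) and a slide insert at (342,234). Three inserts are in the dispenser, with a dish one on top. The red ones are decoys. Next I'll measure the yaws.

```bash
cat >> h.py <<'E'
def rect(cam,m,z):
    c=cv2.findContours(m.astype(np.uint8),0,2)[0];c=max(c,key=cv2.contourArea)[:,0]
    g=np.array([ray(cam,(p+.5)/[640,480],z)[:2] for p in c],np.float32)
    (cx,cy),(w,h),a=cv2.minAreaRect(g*1000)
    if w<h: a+=90;w,h=h,w
    return (round(cx),round(cy)),(round(w),round(h)),round(a%180,1)
E
python3 - <<'E'
from h import *
save("scene","s1");save("side","d1")
for cam in ["scene","side"]:
    for q,z in [("dish_insert_5_mid",.014),("slide_insert_5_mid",.014),("dish_tray",.02),("slide_tray",.03)]:
        for d in arm.regions_of(cam,q)[:3]: print(cam,q,round(d["conf"],2),rect(cam,d["region"],z))
    for q in ["media_bottle","tip_box","flask"]:
        for d in arm.place_of(cam,q)[:1]: print(cam,q,round(d["conf"],2),ray(cam,d["point"],0))
E
```

```text
scene dish_insert_5_mid 0.85 ((206, -322), (144, 60), 150.1)
scene dish_insert_5_mid 0.78 ((437, -93), (134, 67), 79.7)
scene dish_insert_5_mid 0.66 ((737, -174), (135, 60), 104.8)
scene slide_insert_5_mid 0.62 ((431, 96), (139, 69), 83.7)
scene dish_tray 0.56 ((475, 364), (255, 245), 178.8)
scene slide_tray 0.97 ((457, -391), (252, 220), 174.4)
scene slide_tray 0.34 ((790, 10), (136, 83), 67.6)
scene media_bottle 0.62 [0.7026 0.3578 0.    ]
scene tip_box 0.97 [ 0.688  -0.3761  0.    ]
scene flask 0.79 [0.7763 0.0052 0.    ]
side dish_insert_5_mid 0.91 ((200, -300), (134, 79), 151.7)
side dish_insert_5_mid 0.84 ((426, -74), (150, 61), 80.9)
side dish_insert_5_mid 0.7 ((726, -154), (149, 55), 104.6)
side slide_insert_5_mid 0.61 ((422, 110), (145, 60), 83.2)
side slide_insert_5_mid 0.33 ((605, -216), (104, 29), 101.3)
side dish_tray 0.73 ((467, 380), (252, 233), 178.5)
side slide_tray 0.75 ((453, -357), (267, 251), 84.3)
side slide_tray 0.63 ((721, 315), (209, 74), 124.2)
side media_bottle 0.65 [0.6944 0.3451 0.    ]
side tip_box 0.8 [ 0.6832 -0.3524  0.    ]
side flask 0.68 [0.7699 0.0066 0.    ]
```

Add to h.py:
```python
def go(p,th,n=1):
    "total tool-axis shift in current axes (a), twist, and shift in axes after twist (b)"
    s,r=st();d=np.array(p)-s["position"]
    cur=np.degrees(np.arctan2(r[1,0],r[0,0]));tw=((cur-th+180)%360-180)/90
    t=np.radians(th);q=np.array([[np.cos(t),np.sin(t),0],[np.sin(t),-np.cos(t),0],[0,0,-1]])
    print("before",(r.T@d).round(4),"dist",np.linalg.norm(d).round(3),"twist",round(tw,3),"after",(q.T@d).round(4),"th",cur.round(2))
```

```text
(no output)
```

move_arm(motion=[{"tx": -0.0312, "ty": -0.0311, "tz": 0.0047}, {"tx": -0.0312, "ty": -0.0311, "tz": 0.0047}, {"tx": -0.0312, "ty": -0.0311, "tz": 0.0047}, {"tx": -0.0312, "ty": -0.0311, "tz": 0.0047}, {"tx": -0.0312, "ty": -0.0311, "tz": 0.0047}, {"tx": -0.0312, "ty": -0.0311, "tz": 0.0047}, {"tx": -0.0312, "ty": -0.0311, "tz": 0.0047}, {"tx": -0.0312, "ty": -0.0311, "tz": 0.0047}, {"tx": -0.0312, "ty": -0.0311, "tz": 0.0047}, {"tx": -0.0312, "ty": -0.0311, "tz": 0.0047}, {"tx": -0.0312, "ty": -0.0311, "tz": 0.0047}, {"tx": -0.0312, "ty": -0.0311, "tz": 0.0047}], gripper=-1, squeeze=40)

```text
invalid input
```

move_arm(motion=[{"twist": 0.088}, {"twist": 0.088}, {"twist": 0.088}, {"twist": 0.088}, {"twist": 0.088}, {"twist": 0.088}, {"twist": 0.088}, {"twist": 0.088}, {"twist": 0.088}, {"twist": 0.088}, {}, {}])

```text
invalid input
```

Run:
```python
from h import *
save("wrist","w0")
for q in ["slide_insert_5_mid","dish_insert_5_mid"]:
  for d in arm.place_of("wrist",q)[:2]: print(q,d["conf"],ray("wrist",d["point"],.014))
  for d in arm.regions_of("wrist",q)[:2]: print(q,d["conf"],rect("wrist",d["region"],.014))
for d in arm.place_of("wrist","gate")[:1]: print(d["conf"],ray("wrist",d["point"],.015))
go([.432,.129,.10],83.5)
```

```text
t 1.9 p [0.1852 0.5969 0.2267] x [-0.955  0.296 -0.   ] y [ 0.296  0.955 -0.   ] z [ 0. -0. -1.] F [ 0.2  0.1 -0. ] w 1.0022492526301647 0.0
before [-0.3744 -0.3738  0.1268] dist 0.544 twist 0.881 after [-0.437   0.2982  0.1267] th 162.76
```

View pics/w0.png

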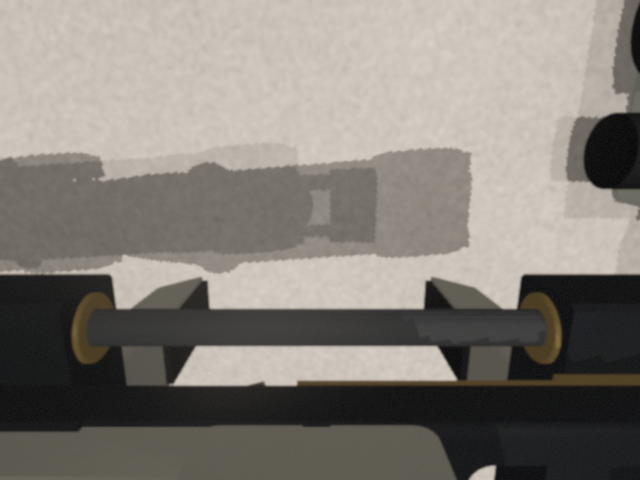

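The wrist picture shows only bare bench and the arm's shadow, because the arm hasn't moved. I'll send the rows again with every key filled in.

move_arm(motion=[{"tx": -0.031, "ty": -0.031, "tz": 0.005, "twist": 0}, {"tx": -0.031, "ty": -0.031, "tz": 0.005, "twist": 0}, {"tx": -0.031, "ty": -0.031, "tz": 0.005, "twist": 0}, {"tx": -0.031, "ty": -0.031, "tz": 0.005, "twist": 0}, {"tx": -0.031, "ty": -0.031, "tz": 0.005, "twist": 0}, {"tx": -0.031, "ty": -0.031, "tz": 0.005, "twist": 0}, {"tx": -0.031, "ty": -0.031, "tz": 0.005, "twist": 0}, {"tx": -0.031, "ty": -0.031, "tz": 0.005, "twist": 0}, {"tx": -0.031, "ty": -0.031, "tz": 0.005, "twist": 0}, {"tx": -0.031, "ty": -0.031, "tz": 0.005, "twist": 0}, {"tx": -0.031, "ty": -0.031, "tz": 0.005, "twist": 0}, {"tx": -0.031, "ty": -0.031, "tz": 0.005, "twist": 0}], gripper=-1, squeeze=40)

```text
clock: 3.1
position: [0.431, 0.1299, 0.1669]
ee_rot: [0.47, 3.105, 0.001]
force: [1.1, 1.1, -0.1]
width: 0.997
gripper_force: 0.0
```

move_arm(motion=[{"tx": 0, "ty": 0, "tz": 0, "twist": 0.088}, {"tx": 0, "ty": 0, "tz": 0, "twist": 0.088}, {"tx": 0, "ty": 0, "tz": 0, "twist": 0.088}, {"tx": 0, "ty": 0, "tz": 0, "twist": 0.088}, {"tx": 0, "ty": 0, "tz": 0, "twist": 0.088}, {"tx": 0, "ty": 0, "tz": 0, "twist": 0.088}, {"tx": 0, "ty": 0, "tz": 0, "twist": 0.088}, {"tx": 0, "ty": 0, "tz": 0, "twist": 0.088}, {"tx": 0, "ty": 0, "tz": 0, "twist": 0.088}, {"tx": 0, "ty": 0, "tz": 0, "twist": 0.088}, {"tx": 0, "ty": 0, "tz": 0, "twist": 0}])

```text
clock: 4.2
position: [0.4303, 0.1316, 0.1669]
ee_rot: [2.345, 2.091, 0.001]
force: [0.0, 0.6, 0.1]
width: 0.998
gripper_force: 0.0
```

Run:
```python
from h import *
save("wrist","w1")
for q in ["slide_insert_5_mid","dish_insert_5_mid"]:
  for d in arm.place_of("wrist",q)[:2]: print(q,d["conf"],ray("wrist",d["point"],.014))
  for d in arm.regions_of("wrist",q)[:2]: print(q,d["conf"],rect("wrist",d["region"],.014))
for d in arm.place_of("wrist","gate")[:1]: print(d["conf"],ray("wrist",d["point"],.015))
go([.432,.129,.10],83.5)
```

```text
slide_insert_5_mid 0.73 [0.4284 0.0966 0.014 ]
slide_insert_5_mid 0.92 ((429, 113), (104, 57), 83.5)
slide_insert_5_mid 0.2 ((561, 76), (37, 5), 13.1)
0.56 [0.5463 0.0822 0.015 ]
t 4.5 p [0.4303 0.1314 0.1667] x [0.11  0.994 0.   ] y [ 0.994 -0.11   0.   ] z [ 0.  0. -1.] F [-0.  -0.5 -0.8] w 1.0009145466500526 0.0
before [-0.0022  0.002   0.0667] dist 0.067 twist 0.002 after [-0.0022  0.002   0.0667] th 83.67
```

View pics/w1.png

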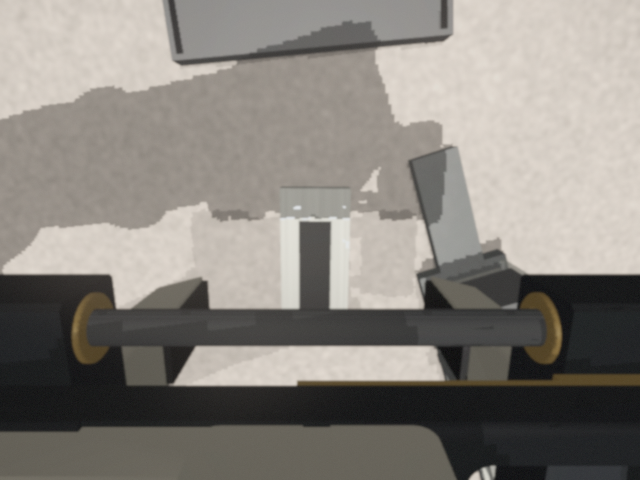

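The wrist picture shows the slide stray centred between the fingers at (315,250), with the tongue clear to the right at (450,200). Descending.

move_arm(motion=[{"tx": 0, "ty": 0.002, "tz": 0.04, "twist": 0}, {"tx": 0, "ty": 0, "tz": 0.04, "twist": 0}, {"tx": 0, "ty": 0, "tz": 0.04, "twist": 0}, {"tx": 0, "ty": 0, "tz": 0.03, "twist": 0}, {"tx": 0, "ty": 0, "tz": 0.011, "twist": 0}, {"tx": 0, "ty": 0, "tz": 0, "twist": 0}])

```text
clock: 5.1
position: [0.4316, 0.1307, 0.0049]
ee_rot: [-2.342, -2.093, 0.004]
force: [-0.2, -0.0, 0.4]
width: 0.999
gripper_force: 0.0
```

move_arm(motion=[{"tx": 0, "ty": 0, "tz": 0, "twist": 0}, {"tx": 0, "ty": 0, "tz": 0, "twist": 0}, {"tx": 0, "ty": 0, "tz": 0, "twist": 0}, {"tx": 0, "ty": 0, "tz": 0, "twist": 0}, {"tx": 0, "ty": 0, "tz": 0, "twist": 0}, {"tx": 0, "ty": 0, "tz": 0, "twist": 0}, {"tx": 0, "ty": 0, "tz": 0, "twist": 0}], gripper=1)

```text
clock: 5.8
position: [0.4321, 0.1315, 0.0061]
ee_rot: [-2.342, -2.093, -0.001]
force: [-2.3, 0.7, 7.8]
width: 0.605
gripper_force: 39.9
```

move_arm(motion=[{"tx": 0, "ty": 0, "tz": -0.03, "twist": 0}, {"tx": 0, "ty": 0, "tz": -0.04, "twist": 0}, {"tx": 0, "ty": 0, "tz": -0.04, "twist": 0}, {"tx": 0, "ty": 0, "tz": -0.04, "twist": 0}, {"tx": 0, "ty": 0, "tz": 0, "twist": 0}])

```text
clock: 6.3
position: [0.4349, 0.1321, 0.16]
ee_rot: [2.342, 2.092, 0.012]
force: [0.3, 0.1, -3.1]
width: 0.605
gripper_force: 39.8
```

Run:
```python
from h import *
s=np.array([.431,-.38]);th=84.4;a=np.radians(th)
go([*(s+.032*np.array([np.cos(a),np.sin(a)])),.155],th)
```

```text
t 6.3 p [0.4349 0.1321 0.16  ] x [0.112 0.994 0.005] y [ 0.994 -0.112  0.006] z [ 0.007  0.004 -1.   ] F [ 0.3  0.1 -3.1] w 0.6051489965420853 39.84278619289398
before [-0.4773  0.0531  0.003 ] dist 0.48 twist -0.009 after [-0.478   0.0461  0.005 ] th 83.55
```

move_arm(motion=[{"tx": -0.0398, "ty": 0.0044, "tz": 0, "twist": 0}, {"tx": -0.0398, "ty": 0.0044, "tz": 0, "twist": 0}, {"tx": -0.0398, "ty": 0.0044, "tz": 0, "twist": 0}, {"tx": -0.0398, "ty": 0.0044, "tz": 0, "twist": 0}, {"tx": -0.0398, "ty": 0.0044, "tz": 0, "twist": 0}, {"tx": -0.0398, "ty": 0.0044, "tz": 0, "twist": 0}, {"tx": -0.0398, "ty": 0.0044, "tz": 0, "twist": 0}, {"tx": -0.0398, "ty": 0.0044, "tz": 0, "twist": 0}, {"tx": -0.0398, "ty": 0.0044, "tz": 0, "twist": 0}, {"tx": -0.0398, "ty": 0.0044, "tz": 0, "twist": 0}, {"tx": -0.0398, "ty": 0.0044, "tz": 0, "twist": 0}, {"tx": -0.0398, "ty": 0.0044, "tz": 0, "twist": 0}])

```text
clock: 7.5
position: [0.4305, -0.3505, 0.1546]
ee_rot: [-2.341, -2.093, 0.0]
force: [1.3, -0.4, -1.7]
width: 0.604
gripper_force: 39.8
```

Run:
```python
from h import *
st()
im=save("wrist","w2");a=save("scene","s2");cv2.imwrite("pics/c2.png",np.hstack([cv2.resize(im,(400,300)),cv2.resize(a[200:480,0:373],(400,300))])[:,:,::-1])
print(arm.look_for("wrist","slide_insert_5_mid")[:1])
for d in arm.regions_of("wrist","slide_tray")[:1]: print(rect("wrist",d["region"],.03))
s=np.array([.431,-.38]);th=84.4;a=np.radians(th)
go([*(s+.032*np.array([np.cos(a),np.sin(a)])),.012],th)
```

```text
t 7.5 p [ 0.4305 -0.3505  0.1546] x [0.112 0.994 0.001] y [ 0.994 -0.112 -0.001] z [-0.001  0.001 -1.   ] F [ 1.3 -0.4 -1.7] w 0.6042128732197348 39.84327971935272
[{'point': [0.4966, 0.5925], 'conf': 0.95}]
((462, -343), (251, 121), 173.5)
t 7.7 p [ 0.4301 -0.3499  0.1546] x [0.115 0.993 0.   ] y [ 0.993 -0.115 -0.002] z [-0.002  0.001 -1.   ] F [ 0.   0.4 -2.4] w 0.6017454028566219 39.843719601631165
before [0.0022 0.0041 0.1426] dist 0.143 twist -0.011 after [0.0022 0.0039 0.1426] th 83.42
```

View pics/c2.png

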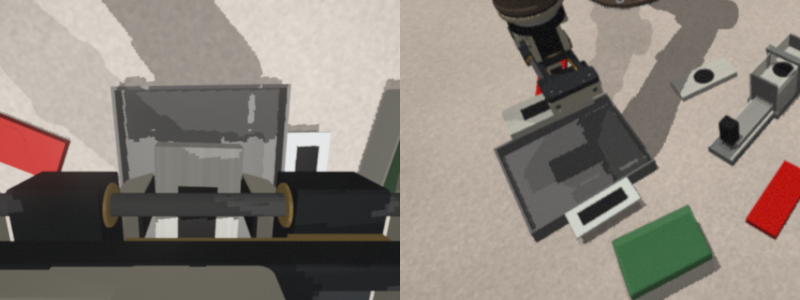

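The slide insert is held at the wrist, centred over the rectangle-marked tray. Lower and release.

move_arm(motion=[{"tx": 0, "ty": 0.004, "tz": 0.04, "twist": 0}, {"tx": 0.002, "ty": 0, "tz": 0.04, "twist": 0}, {"tx": 0, "ty": 0, "tz": 0.04, "twist": 0}, {"tx": 0, "ty": 0, "tz": 0.015, "twist": 0}, {"tx": 0, "ty": 0, "tz": 0.007, "twist": 0}, {"tx": 0, "ty": 0, "tz": 0, "twist": 0}])

```text
clock: 8.3
position: [0.4356, -0.3474, 0.0139]
ee_rot: [-2.342, -2.094, -0.0]
force: [-0.4, 0.5, -0.7]
width: 0.606
gripper_force: 39.8
```

move_arm(motion=[{"tx": 0, "ty": 0, "tz": 0, "twist": 0}, {"tx": 0, "ty": 0, "tz": 0, "twist": 0}, {"tx": 0, "ty": 0, "tz": 0, "twist": 0}, {"tx": 0, "ty": 0, "tz": -0.03, "twist": 0}, {"tx": 0, "ty": 0, "tz": -0.04, "twist": 0}, {"tx": 0, "ty": 0, "tz": -0.04, "twist": 0}, {"tx": 0, "ty": 0, "tz": -0.04, "twist": 0}], gripper=-0.5)

```text
clock: 9.0
position: [0.4352, -0.3479, 0.1659]
ee_rot: [2.342, 2.092, 0.0]
force: [1.0, -1.1, -0.3]
width: 0.748
gripper_force: 0.0
```

Run:
```python
from h import *
st()
arm.get_image("side");arm.get_image("scene")
for cam in ["scene","side"]:
  for d in arm.place_of(cam,"dish_insert_5_mid")[:4]: print(cam,d["conf"],ray(cam,d["point"],.012))
go([.4265,-.099,.155],80)
```

```text
t 9.0 p [ 0.4352 -0.3479  0.1659] x [ 0.112  0.994 -0.   ] y [ 0.994 -0.112  0.001] z [ 0.001 -0.    -1.   ] F [ 1.  -1.1 -0.3] w 0.7482928007966165 0.0
scene 0.98 [ 0.7341 -0.1755  0.012 ]
scene 0.79 [ 0.196  -0.3237  0.012 ]
scene 0.65 [ 0.4361 -0.0874  0.012 ]
side 0.94 [ 0.2044 -0.3139  0.012 ]
side 0.8 [ 0.7292 -0.1611  0.012 ]
side 0.78 [ 0.4235 -0.0833  0.012 ]
t 9.2 p [ 0.436  -0.3481  0.1652] x [ 0.112  0.994 -0.001] y [ 0.994 -0.112  0.003] z [ 0.003 -0.001 -1.   ] F [-0.1  0.5 -0.9] w 0.7501342472203886 0.0
before [ 0.2465 -0.0374  0.0099] dist 0.249 twist 0.04 after [ 0.2436 -0.0526  0.0102] th 83.57
```

move_arm(motion=[{"tx": 0.041, "ty": -0.006, "tz": 0, "twist": 0}, {"tx": 0.041, "ty": -0.006, "tz": 0, "twist": 0}, {"tx": 0.041, "ty": -0.006, "tz": 0, "twist": 0}, {"tx": 0.041, "ty": -0.006, "tz": 0, "twist": 0}, {"tx": 0.041, "ty": -0.006, "tz": 0, "twist": 0}, {"tx": 0.041, "ty": -0.007, "tz": 0, "twist": 0}, {"tx": 0, "ty": 0, "tz": 0, "twist": 0.04}, {"tx": 0, "ty": 0, "tz": 0, "twist": 0}], gripper=-1)

```text
clock: 10.0
position: [0.4255, -0.0978, 0.163]
ee_rot: [-2.404, -2.02, 0.002]
force: [-0.6, -0.6, -0.5]
width: 0.998
gripper_force: 0.0
```

Run:
```python
from h import *
save("wrist","w3")
for d in arm.place_of("wrist","dish_insert_5_mid")[:2]: print(d["conf"],ray("wrist",d["point"],.007))
for d in arm.regions_of("wrist","dish_insert_5_mid")[:2]: print(d["conf"],rect("wrist",d["region"],.014))
go([.4265,-.099,.005],80)
```

```text
0.97 [ 0.4296 -0.0956  0.007 ]
0.6 ((432, -95), (130, 57), 80.5)
t 10.15 p [ 0.4259 -0.1     0.1634] x [ 0.174  0.985 -0.001] y [ 0.985 -0.174 -0.001] z [-0.001 -0.    -1.   ] F [0.  0.  0.2] w 0.9988395177671868 0.0
before [0.0012 0.0005 0.1584] dist 0.158 twist -0.0 after [0.0011 0.0005 0.1584] th 79.96
```

move_arm(motion=[{"tx": -0.01, "ty": 0.004, "tz": 0.04, "twist": 0}, {"tx": 0, "ty": 0, "tz": 0.04, "twist": 0}, {"tx": 0, "ty": 0, "tz": 0.04, "twist": 0}, {"tx": 0, "ty": 0, "tz": 0.03, "twist": 0}, {"tx": 0, "ty": 0, "tz": 0.008, "twist": 0}, {"tx": 0, "ty": 0, "tz": 0, "twist": 0}])

```text
clock: 10.75
position: [0.4275, -0.1107, 0.0051]
ee_rot: [-2.408, -2.016, 0.003]
force: [-0.3, -0.0, 0.2]
width: 1.003
gripper_force: 0.0
```

move_arm(motion=[{"tx": 0, "ty": 0, "tz": 0, "twist": 0}, {"tx": 0, "ty": 0, "tz": 0, "twist": 0}, {"tx": 0, "ty": 0, "tz": 0, "twist": 0}, {"tx": 0, "ty": 0, "tz": 0, "twist": 0}, {"tx": 0, "ty": 0, "tz": 0, "twist": 0}, {"tx": 0, "ty": 0, "tz": 0, "twist": 0}, {"tx": 0, "ty": 0, "tz": 0, "twist": 0}], gripper=1)

```text
clock: 11.45
position: [0.4285, -0.1095, 0.0061]
ee_rot: [-2.407, -2.019, -0.001]
force: [-1.5, 0.7, 7.4]
width: 0.605
gripper_force: 40.0
```

move_arm(motion=[{"tx": 0, "ty": 0, "tz": -0.03, "twist": 0}, {"tx": 0, "ty": 0, "tz": -0.04, "twist": 0}, {"tx": 0, "ty": 0, "tz": -0.04, "twist": 0}, {"tx": 0, "ty": 0, "tz": -0.04, "twist": 0}, {"tx": 0, "ty": 0, "tz": 0, "twist": 0}])

```text
clock: 11.95
position: [0.4309, -0.1104, 0.1597]
ee_rot: [2.404, 2.016, 0.009]
force: [0.3, -0.7, -1.7]
width: 0.605
gripper_force: 40.0
```

Run:
```python
from h import *
go([.4415,.378-.014,.155],88.6)
```

```text
t 11.95 p [ 0.4309 -0.1104  0.1597] x [0.174 0.985 0.002] y [ 0.985 -0.174  0.007] z [ 0.007  0.    -1.   ] F [ 0.3 -0.7 -1.7] w 0.6045683755599793 39.99989926815033
before [ 0.469  -0.0723  0.0049] dist 0.475 twist -0.096 after [ 0.4745 -0.0009  0.0047] th 79.95
```

move_arm(motion=[{"tx": 0, "ty": 0, "tz": 0, "twist": -0.048}, {"tx": 0, "ty": 0, "tz": 0, "twist": -0.048}, {"tx": 0.0475, "ty": 0, "tz": 0, "twist": 0}, {"tx": 0.0475, "ty": 0, "tz": 0, "twist": 0}, {"tx": 0.0475, "ty": 0, "tz": 0, "twist": 0}, {"tx": 0.0475, "ty": 0, "tz": 0, "twist": 0}, {"tx": 0.0475, "ty": 0, "tz": 0, "twist": 0}, {"tx": 0.0475, "ty": 0, "tz": 0, "twist": 0}, {"tx": 0.0475, "ty": 0, "tz": 0, "twist": 0}, {"tx": 0.0475, "ty": 0, "tz": 0, "twist": 0}, {"tx": 0.0475, "ty": 0, "tz": 0, "twist": 0}, {"tx": 0.0475, "ty": 0, "tz": 0, "twist": 0}])

```text
clock: 13.15
position: [0.439, 0.3668, 0.1545]
ee_rot: [-2.248, -2.194, 0.002]
force: [1.8, 0.4, -1.3]
width: 0.599
gripper_force: 40.0
```

Run:
```python
from h import *
im=save("wrist","w4");a=save("scene","s4");cv2.imwrite("pics/c4.png",np.hstack([cv2.resize(im,(400,300)),cv2.resize(a[100:380,200:573],(400,300))])[:,:,::-1])
go([.4415,.378-.014,.011],88.6)
```

```text
t 13.25 p [0.4375 0.3729 0.154 ] x [0.015 1.    0.002] y [ 1.    -0.015 -0.001] z [-0.001  0.002 -1.   ] F [-0.6 -0.2 -2.2] w 0.6030694537043978 39.997825026512146
before [-0.0091  0.0043  0.143 ] dist 0.143 twist 0.006 after [-0.0087  0.0042  0.143 ] th 89.14
```

View pics/c4.png

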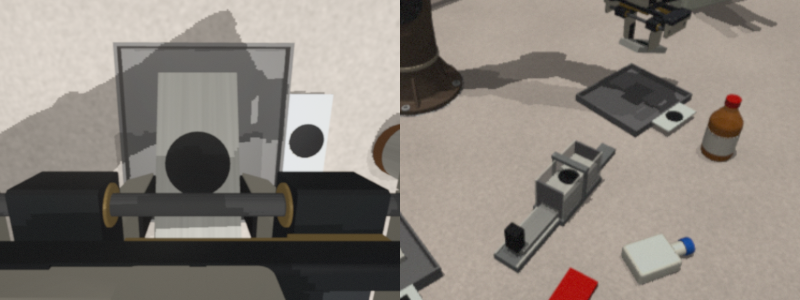

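The dish insert is in the gripper over the disc-marked tray, and the shadow falls mid-tray. Lower, release, and retreat.

move_arm(motion=[{"tx": -0.008, "ty": 0.003, "tz": 0.04, "twist": 0}, {"tx": 0, "ty": 0, "tz": 0.04, "twist": 0}, {"tx": 0, "ty": 0, "tz": 0.04, "twist": 0}, {"tx": 0, "ty": 0, "tz": 0.015, "twist": 0}, {"tx": 0, "ty": 0, "tz": 0.008, "twist": 0}, {"tx": 0, "ty": 0, "tz": 0, "twist": 0}])

```text
clock: 13.85
position: [0.4427, 0.3568, 0.0126]
ee_rot: [-2.248, -2.194, 0.001]
force: [-0.5, -1.1, -1.4]
width: 0.603
gripper_force: 40.0
```

move_arm(motion=[{"tx": 0, "ty": 0, "tz": 0, "twist": 0}, {"tx": 0, "ty": 0, "tz": 0, "twist": 0}, {"tx": 0, "ty": 0, "tz": 0, "twist": 0}, {"tx": 0, "ty": 0, "tz": -0.03, "twist": 0}, {"tx": 0, "ty": 0, "tz": -0.04, "twist": 0}, {"tx": 0, "ty": 0, "tz": -0.04, "twist": 0}, {"tx": 0, "ty": 0, "tz": -0.04, "twist": 0}, {"tx": 0, "ty": 0, "tz": 0, "twist": 0}], gripper=-0.5)

```text
clock: 14.65
position: [0.4456, 0.3591, 0.1687]
ee_rot: [-2.248, -2.194, -0.016]
force: [0.3, 0.4, -0.5]
width: 0.754
gripper_force: 0.0
```

Run:
```python
from h import *
go([.592,-.163,.165],101)
```

```text
t 14.65 p [0.4456 0.3591 0.1687] x [0.025 1.    0.008] y [ 1.    -0.025  0.007] z [ 0.007  0.007 -1.   ] F [ 0.3  0.4 -0.5] w 0.7535678958550925 0.0
before [-0.5183  0.1592  0.0008] dist 0.542 twist -0.138 after [-0.5404  0.0441  0.0037] th 88.59
```

move_arm(motion=[{"tx": -0.047, "ty": 0.0145, "tz": 0, "twist": 0}, {"tx": -0.047, "ty": 0.0145, "tz": 0, "twist": 0}, {"tx": -0.047, "ty": 0.0145, "tz": 0, "twist": 0}, {"tx": -0.047, "ty": 0.0145, "tz": 0, "twist": 0}, {"tx": -0.047, "ty": 0.0145, "tz": 0, "twist": 0}, {"tx": -0.047, "ty": 0.0145, "tz": 0, "twist": 0}, {"tx": -0.047, "ty": 0.0145, "tz": 0, "twist": 0}, {"tx": -0.047, "ty": 0.0145, "tz": 0, "twist": 0}, {"tx": -0.047, "ty": 0.0145, "tz": 0, "twist": 0}, {"tx": -0.047, "ty": 0.0145, "tz": 0, "twist": 0}, {"tx": -0.047, "ty": 0.0145, "tz": 0, "twist": 0}, {"tx": 0, "ty": 0, "tz": 0, "twist": -0.069}], gripper=-1)

```text
clock: 15.85
position: [0.5896, -0.1725, 0.1632]
ee_rot: [2.133, 2.3, -0.004]
force: [0.1, -1.2, 0.2]
width: 1.0
gripper_force: 0.0
```

move_arm(motion=[{"tx": 0, "ty": 0, "tz": 0, "twist": -0.069}, {"tx": 0, "ty": 0, "tz": 0, "twist": 0}])

```text
clock: 16.05
position: [0.5895, -0.1641, 0.1626]
ee_rot: [-1.997, -2.425, -0.001]
force: [-0.3, 0.3, 0.2]
width: 0.997
gripper_force: 0.0
```

Run:
```python
from h import *
im=save("wrist","w5")
for q,z in [("ejector_grip",.055),("magazine",0),("gate",.015)]:
  for d in arm.place_of("wrist",q)[:2]: print(q,d["conf"],np.multiply(d["point"],[640,480]).round(),ray("wrist",d["point"],z))
for d in arm.regions_of("wrist","ejector_grip")[:2]: print(d["conf"],rect("wrist",d["region"],.027))
for d in arm.regions_of("wrist","magazine")[:2]: print(d["conf"],rect("wrist",d["region"],.088))
go([.592,-.163,.036],101)
```

```text
ejector_grip 0.82 [328. 240.] [ 0.5988 -0.1619  0.055 ]
0.78 ((590, -123), (138, 41), 100.9)
0.85 ((584, -99), (147, 68), 101.1)
t 16.35 p [ 0.5896 -0.1632  0.1628] x [-0.19   0.982  0.   ] y [0.982 0.19  0.   ] z [ 0.  0. -1.] F [-1.2  0.4 -0.4] w 0.996375230270053 0.0
before [-0.0003  0.0023  0.1268] dist 0.127 twist -0.0 after [-0.0003  0.0024  0.1268] th 100.98
```

View pics/w5.png

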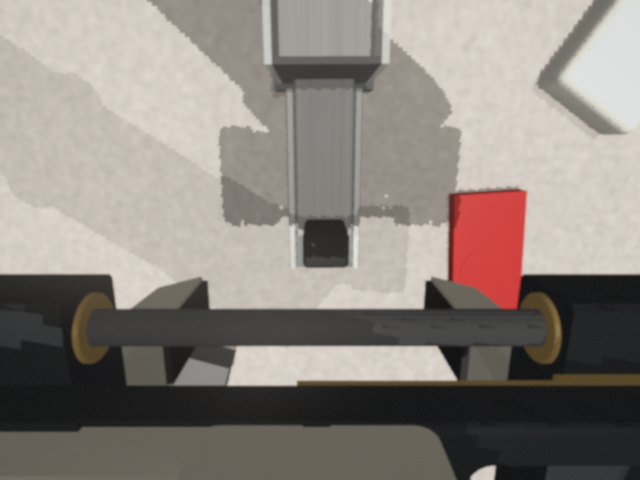

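The post shows at (326,243), about 5 mm to the right of the finger centre (317), and the dispenser yaw of 101° is confirmed. I'll descend onto the post.

move_arm(motion=[{"tx": 0, "ty": 0.005, "tz": 0.04, "twist": 0}, {"tx": 0, "ty": 0, "tz": 0.04, "twist": 0}, {"tx": 0, "ty": 0, "tz": 0.03, "twist": 0}, {"tx": 0, "ty": 0, "tz": 0.017, "twist": 0}, {"tx": 0, "ty": 0, "tz": 0, "twist": 0}])

```text
clock: 16.85
position: [0.5927, -0.1619, 0.0333]
ee_rot: [-1.996, -2.421, 0.004]
force: [-0.5, 0.5, 0.7]
width: 1.002
gripper_force: 0.0
```

move_arm(motion=[{"tx": 0, "ty": 0, "tz": 0, "twist": 0}, {"tx": 0, "ty": 0, "tz": 0, "twist": 0}, {"tx": 0, "ty": 0, "tz": 0, "twist": 0}, {"tx": 0, "ty": 0, "tz": 0, "twist": 0}, {"tx": 0, "ty": 0, "tz": 0, "twist": 0}, {"tx": 0, "ty": 0, "tz": 0, "twist": 0}, {"tx": 0, "ty": 0, "tz": 0, "twist": 0}, {"tx": 0, "ty": 0, "tz": 0, "twist": 0}, {"tx": 0, "ty": 0, "tz": 0, "twist": 0}], gripper=1)

```text
clock: 17.75
position: [0.5954, -0.1624, 0.0358]
ee_rot: [1.996, 2.425, 0.001]
force: [4.1, -0.1, -1.4]
width: 0.326
gripper_force: 40.0
```

move_arm(motion=[{"tx": 0, "ty": 0.002, "tz": 0, "twist": 0}, {"tx": 0.01, "ty": 0, "tz": 0, "twist": 0}, {"tx": 0.01, "ty": 0, "tz": 0, "twist": 0}, {"tx": 0.01, "ty": 0, "tz": 0, "twist": 0}, {"tx": 0.01, "ty": 0, "tz": 0, "twist": 0}, {"tx": 0.01, "ty": 0, "tz": 0, "twist": 0}, {"tx": 0.01, "ty": 0, "tz": 0, "twist": 0}, {"tx": 0.003, "ty": 0, "tz": 0, "twist": 0}, {"tx": 0, "ty": 0, "tz": 0, "twist": 0}, {"tx": 0, "ty": 0, "tz": 0, "twist": 0}])

```text
clock: 18.75
position: [0.5836, -0.1037, 0.0357]
ee_rot: [1.999, 2.421, -0.005]
force: [-1.6, -10.5, -1.8]
width: 0.323
gripper_force: 40.0
```

Run:
```python
from h import *
st();im=save("side","d6");cv2.imwrite("pics/c6.png",cv2.resize(im[150:330,180:400],(660,540))[:,:,::-1])
```

```text
t 18.75 p [ 0.5836 -0.1037  0.0357] x [-0.189  0.982 -0.003] y [ 0.982  0.189 -0.001] z [-0.001 -0.004 -1.   ] F [ -1.6 -10.5  -1.8] w 0.3226886684681715 40.04822909832001
```

View pics/c6.png

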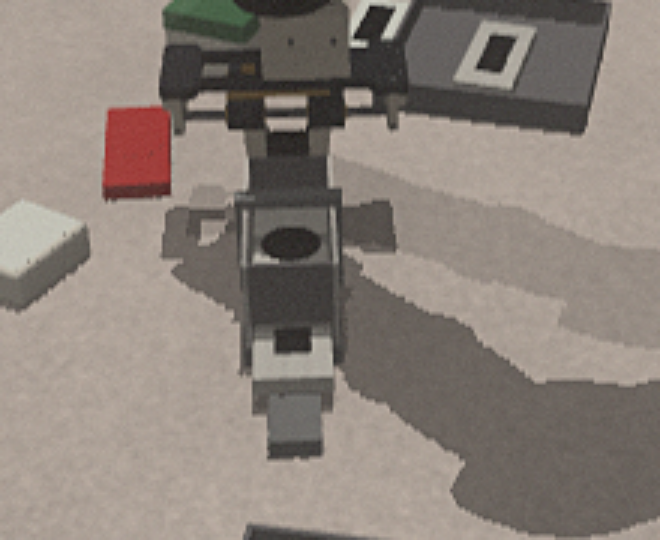

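The ejector is fully in. A slide insert (narrow rectangular window, crop (293,340)) stands out of the gate. Releasing the post and going to the front.

move_arm(motion=[{"tx": 0, "ty": 0, "tz": 0, "twist": 0}, {"tx": 0, "ty": 0, "tz": 0, "twist": 0}, {"tx": 0, "ty": 0, "tz": 0, "twist": 0}, {"tx": 0, "ty": 0, "tz": 0, "twist": 0}, {"tx": 0, "ty": 0, "tz": -0.03, "twist": 0}, {"tx": 0, "ty": 0, "tz": -0.04, "twist": 0}, {"tx": 0, "ty": 0, "tz": -0.04, "twist": 0}, {"tx": 0, "ty": 0, "tz": -0.02, "twist": 0}], gripper=-1)

```text
clock: 19.6
position: [0.5858, -0.1008, 0.1692]
ee_rot: [1.996, 2.422, 0.004]
force: [-0.4, -0.9, -0.6]
width: 0.967
gripper_force: 0.0
```

move_arm(motion=[{"tx": 0.04, "ty": 0, "tz": 0, "twist": 0}, {"tx": 0.04, "ty": 0, "tz": 0, "twist": 0}, {"tx": 0.04, "ty": 0, "tz": 0, "twist": 0}, {"tx": 0.04, "ty": 0, "tz": 0, "twist": 0}, {"tx": 0.04, "ty": 0, "tz": 0, "twist": 0}, {"tx": 0.034, "ty": 0, "tz": 0, "twist": 0}, {"tx": 0, "ty": 0, "tz": 0, "twist": 0}])

```text
clock: 20.3
position: [0.5382, 0.1356, 0.1654]
ee_rot: [-1.986, -2.431, -0.002]
force: [0.4, -0.1, -0.5]
width: 0.999
gripper_force: 0.0
```

Run:
```python
from h import *
im=save("wrist","w7")
for q,z in [("slide_insert_1_mid",.029)]:
  for d in arm.regions_of("wrist",q)[:2]: print(d["conf"],rect("wrist",d["region"],z))
go([.5384,.129,.018],101)
```

```text
0.86 ((545, 101), (56, 56), 10.1)
t 20.4 p [0.5394 0.1301 0.1657] x [-0.193  0.981  0.   ] y [ 0.981  0.193 -0.   ] z [-0.  0. -1.] F [-0.3 -0.4  0.2] w 1.0010836093414102 0.0
before [-0.0009 -0.0012  0.1477] dist 0.148 twist 0.002 after [-0.0009 -0.0012  0.1477] th 101.16
```

View pics/w7.png

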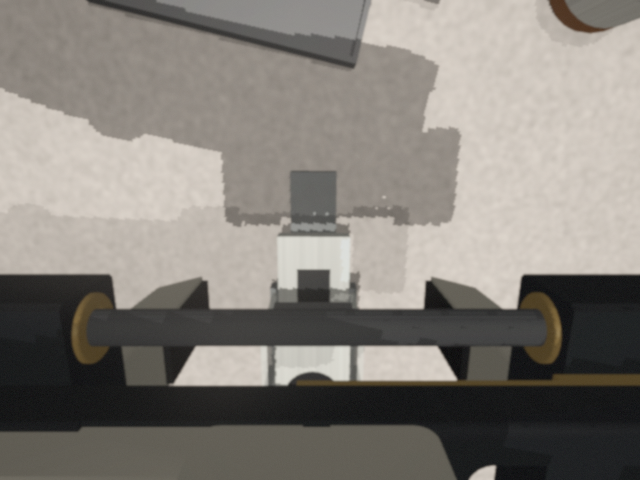

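The wrist view shows the slide insert out of the gate, centred at col 314, with its front edge at row ~235. I'll check the edge position numerically.

Run:
```python
from h import *
o=np.array([.5607,.0141]);d=np.array([-.191,.982])
for p,z in [((314,235),.029),((314,227),.029),((313,171),.015),((300,300),.029),((274,290),.088),((355,275),.088)]:
    q=ray("wrist",np.array(p)/[640,480],z);print(p,q,((q[:2]-o)@d).round(4))
c=arm.calibration("wrist");print(np.round(c["T"],3))
for x,z in [(.129,.029),(.170,.015),(.071,.088)]:print(x,proj("wrist",[*(o+x*d),z]).round())
```

```text
(314, 235) [0.5397 0.1268 0.029 ] 0.1147
(314, 227) [0.5385 0.1329 0.029 ] 0.1209
(313, 171) [0.5297 0.1731 0.015 ] 0.1621
(300, 300) [0.5391 0.0723 0.029 ] 0.0613
(274, 290) [0.5194 0.1001 0.088 ] 0.0923
(355, 275) [0.5677 0.12   0.088 ] 0.1027
[[ 0.981  0.189  0.048  0.528]
 [ 0.195 -0.951 -0.241  0.194]
 [-0.     0.245 -0.969  0.324]
 [ 0.     0.     0.     1.   ]]
0.129 [313. 216.]
0.17 [313. 160.]
0.071 [312. 321.]
```

Run:
```python
from h import *
im=save("wrist","w8");st()
o=np.array([.5607,.0141]);d=np.array([-.191,.982])
col=im[140:330,306:322].mean(axis=(1,2))
print([ (140+i,int(v)) for i,v in enumerate(col) if i%4==0])
for r in range(150,300,20): print(r,((ray("wrist",[313/640,r/480],.029)[:2]-o)@d).round(4),((ray("wrist",[313/640,r/480],.015)[:2]-o)@d).round(4))
```

```text
t 20.45 p [0.5397 0.1287 0.1658] x [-0.191  0.982 -0.   ] y [0.982 0.191 0.   ] z [ 0. -0. -1.] F [-0.3 -0.1  0.8] w 0.9997360574053599 0.0
[(140, 141), (144, 140), (148, 140), (152, 142), (156, 143), (160, 142), (164, 99), (168, 101), (172, 101), (176, 100), (180, 100), (184, 100), (188, 100), (192, 100), (196, 100), (200, 101), (204, 101), (208, 101), (212, 101), (216, 85), (220, 84), (224, 88), (228, 144), (232, 214), (236, 213), (240, 213), (244, 212), (248, 212), (252, 212), (256, 211), (260, 201), (264, 75), (268, 74), (272, 73), (276, 71), (280, 63), (284, 46), (288, 44), (292, 43), (296, 62), (300, 62), (304, 62), (308, 57), (312, 57), (316, 58), (320, 59), (324, 60), (328, 60)]
150 0.1766 0.1764
170 0.1623 0.1613
190 0.1475 0.1459
210 0.1326 0.1301
230 0.1171 0.114
250 0.1013 0.0974
270 0.085 0.0804
290 0.0682 0.0629
```

move_arm(motion=[{"tx": -0.008, "ty": 0, "tz": 0.04, "twist": 0}, {"tx": 0, "ty": 0, "tz": 0.04, "twist": 0}, {"tx": 0, "ty": 0, "tz": 0.04, "twist": 0}, {"tx": 0, "ty": 0, "tz": 0.02, "twist": 0}, {"tx": 0, "ty": 0, "tz": 0.006, "twist": 0}, {"tx": 0, "ty": 0, "tz": 0, "twist": 0}])

```text
clock: 21.05
position: [0.5413, 0.1199, 0.0195]
ee_rot: [-2.0, -2.422, 0.002]
force: [0.0, -0.4, 0.2]
width: 1.003
gripper_force: 0.0
```

move_arm(motion=[{"tx": 0, "ty": 0, "tz": 0, "twist": 0}, {"tx": 0, "ty": 0, "tz": 0, "twist": 0}, {"tx": 0, "ty": 0, "tz": 0, "twist": 0}, {"tx": 0, "ty": 0, "tz": 0, "twist": 0}, {"tx": 0, "ty": 0, "tz": 0, "twist": 0}, {"tx": 0, "ty": 0, "tz": 0, "twist": 0}, {"tx": 0, "ty": 0, "tz": 0, "twist": 0}], gripper=1)

```text
clock: 21.75
position: [0.5409, 0.1216, 0.02]
ee_rot: [-1.997, -2.424, -0.0]
force: [-2.7, 0.6, 6.2]
width: 0.602
gripper_force: 40.0
```

move_arm(motion=[{"tx": 0.012, "ty": 0, "tz": 0, "twist": 0}, {"tx": 0.015, "ty": 0, "tz": 0, "twist": 0}, {"tx": 0.015, "ty": 0, "tz": 0, "twist": 0}, {"tx": 0.015, "ty": 0, "tz": 0, "twist": 0}, {"tx": 0.015, "ty": 0, "tz": 0, "twist": 0}, {"tx": 0.015, "ty": 0, "tz": 0, "twist": 0}, {"tx": 0, "ty": 0, "tz": 0, "twist": 0}, {"tx": 0, "ty": 0, "tz": 0, "twist": 0}])

```text
clock: 22.55
position: [0.5241, 0.2094, 0.0198]
ee_rot: [-1.994, -2.426, -0.002]
force: [-0.7, 4.0, 4.9]
width: 0.607
gripper_force: 40.0
```

Run:
```python
from h import *
st();im=save("side","d9");cv2.imwrite("pics/c9.png",cv2.resize(im[180:400,180:400],(600,600))[:,:,::-1])
```

```text
t 22.55 p [0.5241 0.2094 0.0198] x [-0.194  0.981  0.002] y [0.981 0.194 0.   ] z [-0.     0.002 -1.   ] F [-0.7  4.   4.9] w 0.6070000501978358 39.975637793540955
```

View pics/c9.png

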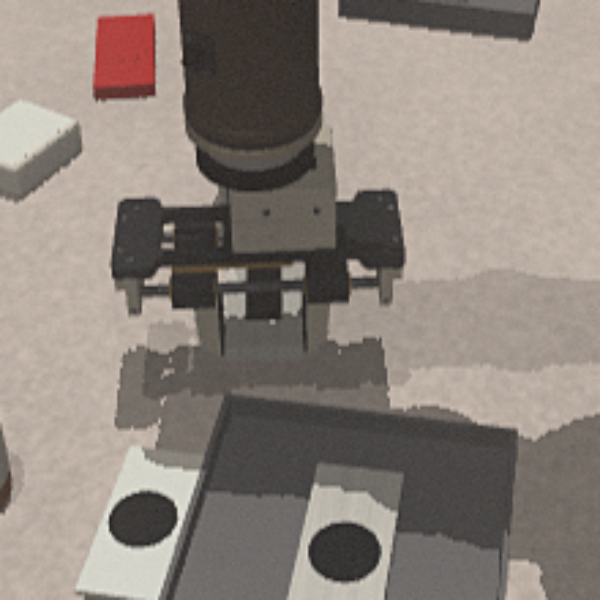

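The insert is held on the tongue, clear of the gate. I'll regrip near its middle.

move_arm(motion=[{"tx": 0, "ty": 0, "tz": 0, "twist": 0}, {"tx": 0, "ty": 0, "tz": 0, "twist": 0}, {"tx": 0, "ty": 0, "tz": 0, "twist": 0}, {"tx": -0.02, "ty": 0, "tz": 0, "twist": 0}, {"tx": -0.02, "ty": 0, "tz": 0, "twist": 0}, {"tx": -0.01, "ty": 0, "tz": 0, "twist": 0}, {"tx": 0, "ty": 0, "tz": 0, "twist": 0}], gripper=-0.7)

```text
clock: 23.3
position: [0.5344, 0.1557, 0.0197]
ee_rot: [2.001, 2.421, -0.001]
force: [-0.8, 0.6, -0.4]
width: 0.852
gripper_force: 0.0
```

move_arm(motion=[{"tx": 0, "ty": 0, "tz": 0, "twist": 0}, {"tx": 0, "ty": 0, "tz": 0, "twist": 0}, {"tx": 0, "ty": 0, "tz": 0, "twist": 0}, {"tx": 0, "ty": 0, "tz": 0, "twist": 0}, {"tx": 0, "ty": 0, "tz": 0, "twist": 0}, {"tx": 0, "ty": 0, "tz": 0, "twist": 0}], gripper=1)

```text
clock: 23.9
position: [0.534, 0.1579, 0.0197]
ee_rot: [-1.997, -2.425, 0.0]
force: [-0.3, 0.2, -0.8]
width: 0.603
gripper_force: 40.0
```

move_arm(motion=[{"tx": 0, "ty": 0, "tz": -0.03, "twist": 0}, {"tx": 0, "ty": 0, "tz": -0.04, "twist": 0}, {"tx": 0, "ty": 0, "tz": -0.04, "twist": 0}, {"tx": 0, "ty": 0, "tz": -0.035, "twist": 0}, {"tx": 0, "ty": 0, "tz": 0, "twist": 0}])

```text
clock: 24.4
position: [0.5368, 0.1581, 0.1692]
ee_rot: [1.996, 2.421, 0.011]
force: [0.8, -1.6, -1.7]
width: 0.602
gripper_force: 40.0
```

Run:
```python
from h import *
arm.get_image("wrist")
for d in arm.place_of("wrist","slide_insert_1_mid")[:1]: print(d["conf"],ray("wrist",d["point"],.16))
go([.434,-.38,.165],84.4)
```

```text
0.7 [0.5364 0.1496 0.16  ]
t 24.5 p [0.5341 0.1578 0.165 ] x [-0.191  0.982  0.001] y [0.982 0.191 0.001] z [ 0.001  0.001 -1.   ] F [-0.7 -0.5 -2. ] w 0.6039719415658339 39.977930188179016
before [-0.5087 -0.2012 -0.0006] dist 0.547 twist 0.185 after [-0.545  -0.0472 -0.    ] th 101.03
```

move_arm(motion=[{"tx": -0.0455, "ty": -0.0183, "tz": 0, "twist": 0}, {"tx": -0.0455, "ty": -0.0183, "tz": 0, "twist": 0}, {"tx": -0.0455, "ty": -0.0183, "tz": 0, "twist": 0}, {"tx": -0.0455, "ty": -0.0183, "tz": 0, "twist": 0}, {"tx": -0.0455, "ty": -0.0183, "tz": 0, "twist": 0}, {"tx": -0.0455, "ty": -0.0183, "tz": 0, "twist": 0}, {"tx": -0.0455, "ty": -0.0183, "tz": 0, "twist": 0}, {"tx": -0.0455, "ty": -0.0183, "tz": 0, "twist": 0}, {"tx": -0.0455, "ty": -0.0183, "tz": 0, "twist": 0}, {"tx": -0.0455, "ty": -0.0183, "tz": 0, "twist": 0}, {"tx": -0.0455, "ty": -0.0183, "tz": 0, "twist": 0}])

```text
clock: 25.6
position: [0.4307, -0.3731, 0.1627]
ee_rot: [-1.996, -2.422, 0.0]
force: [1.5, 0.4, -1.0]
width: 0.608
gripper_force: 40.0
```

move_arm(motion=[{"tx": 0, "ty": 0, "tz": 0, "twist": 0.0925}, {"tx": 0, "ty": 0, "tz": 0, "twist": 0.0925}, {"tx": 0, "ty": 0, "tz": 0, "twist": 0}, {"tx": 0, "ty": 0, "tz": 0, "twist": 0}])

```text
clock: 26.0
position: [0.4318, -0.3713, 0.1633]
ee_rot: [-2.321, -2.114, 0.002]
force: [-0.1, -0.9, -1.5]
width: 0.606
gripper_force: 40.0
```

Run:
```python
from h import *
im=save("wrist","w10")
for d in arm.place_of("wrist","slide_insert_1_mid")[:3]: print(d["conf"],ray("wrist",d["point"],.16),ray("wrist",d["point"],.012))
go([.434,-.372,.030],84.4)
```

```text
0.65 [ 0.4333 -0.3787  0.16  ] [ 0.4273 -0.4447  0.012 ]
t 26.1 p [ 0.4322 -0.3714  0.164 ] x [0.094 0.996 0.001] y [ 0.996 -0.094 -0.001] z [-0.001  0.001 -1.   ] F [ 0.2  0.4 -2.5] w 0.6023048997446095 39.977731704711914
before [-0.0005  0.002   0.134 ] dist 0.134 twist 0.002 after [-0.0005  0.0019  0.134 ] th 84.61
```

move_arm(motion=[{"tx": 0, "ty": 0.002, "tz": 0.04, "twist": 0}, {"tx": 0, "ty": 0, "tz": 0.04, "twist": 0}, {"tx": 0, "ty": 0, "tz": 0.035, "twist": 0}, {"tx": 0, "ty": 0, "tz": 0.015, "twist": 0}, {"tx": 0, "ty": 0, "tz": 0.008, "twist": 0}, {"tx": 0, "ty": 0, "tz": 0, "twist": 0}])

```text
clock: 26.7
position: [0.4343, -0.3724, 0.0267]
ee_rot: [-2.327, -2.111, 0.0]
force: [-0.7, 0.1, -1.2]
width: 0.603
gripper_force: 40.0
```

move_arm(motion=[{"tx": 0, "ty": 0, "tz": 0, "twist": 0}, {"tx": 0, "ty": 0, "tz": 0, "twist": 0}, {"tx": 0, "ty": 0, "tz": 0, "twist": 0}, {"tx": 0, "ty": 0, "tz": -0.03, "twist": 0}, {"tx": 0, "ty": 0, "tz": -0.04, "twist": 0}, {"tx": 0, "ty": 0, "tz": -0.04, "twist": 0}, {"tx": 0, "ty": 0, "tz": -0.03, "twist": 0}, {"tx": 0, "ty": 0, "tz": 0, "twist": 0}, {"tx": 0, "ty": 0, "tz": 0, "twist": 0}], gripper=-0.5)

```text
clock: 27.6
position: [0.4347, -0.3724, 0.1677]
ee_rot: [2.326, 2.109, 0.002]
force: [0.3, 0.6, -0.1]
width: 0.754
gripper_force: 0.0
```

Run:
```python
from h import *
im=save("scene","s11");cv2.imwrite("pics/c11.png",cv2.resize(im[250:430,60:300],(640,480))[:,:,::-1])
go([.5845,-.104,.165],101)
```

```text
t 27.65 p [ 0.4343 -0.3719  0.1667] x [0.098 0.995 0.   ] y [ 0.995 -0.098  0.001] z [ 0.001  0.    -1.   ] F [ 0.1  1.1 -1.1] w 0.7493536498069806 0.0
before [0.2813 0.1233 0.0018] dist 0.307 twist -0.185 after [0.2343 0.1986 0.0017] th 84.39
```

View pics/c11.png

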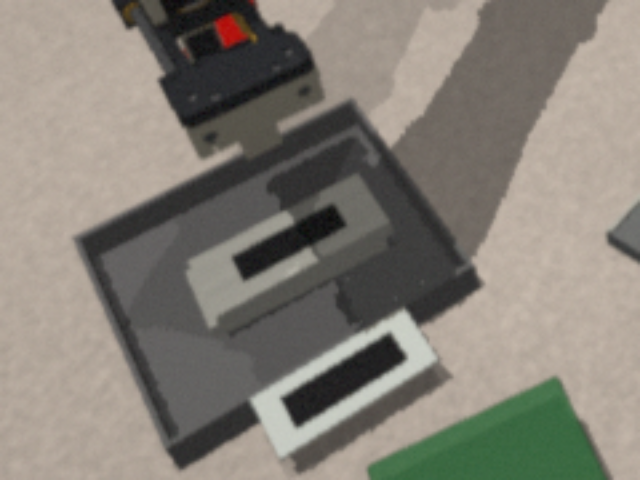

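Two slide inserts are stacked neatly mid-tray at (290,255). Back to the ejector post.

move_arm(motion=[{"tx": 0.04, "ty": 0.0176, "tz": 0, "twist": 0}, {"tx": 0.04, "ty": 0.0176, "tz": 0, "twist": 0}, {"tx": 0.04, "ty": 0.0176, "tz": 0, "twist": 0}, {"tx": 0.04, "ty": 0.0176, "tz": 0, "twist": 0}, {"tx": 0.04, "ty": 0.0176, "tz": 0, "twist": 0}, {"tx": 0.04, "ty": 0.0176, "tz": 0, "twist": 0}, {"tx": 0.041, "ty": 0.0176, "tz": 0, "twist": 0}, {"tx": 0, "ty": 0, "tz": 0, "twist": -0.0925}, {"tx": 0, "ty": 0, "tz": 0, "twist": -0.0925}, {"tx": 0, "ty": 0, "tz": 0, "twist": 0}, {"tx": 0, "ty": 0, "tz": 0, "twist": 0}], gripper=-1)

```text
clock: 28.75
position: [0.5838, -0.1049, 0.1659]
ee_rot: [-2.003, -2.419, 0.001]
force: [-0.1, 0.1, 0.9]
width: 1.001
gripper_force: 0.0
```

Run:
```python
from h import *
go([.5845,-.104,.036],101)
```

```text
t 28.75 p [ 0.5838 -0.1049  0.1659] x [-0.186  0.982  0.001] y [ 0.982  0.186 -0.001] z [-0.001  0.    -1.   ] F [-0.1  0.1  0.9] w 1.001193507778729 0.0
before [0.0007 0.0011 0.1299] dist 0.13 twist -0.003 after [0.0008 0.0009 0.1299] th 100.74
```

move_arm(motion=[{"tx": 0, "ty": 0.001, "tz": 0.04, "twist": 0}, {"tx": 0, "ty": 0, "tz": 0.04, "twist": 0}, {"tx": 0, "ty": 0, "tz": 0.035, "twist": 0}, {"tx": 0, "ty": 0, "tz": 0.015, "twist": 0}, {"tx": 0, "ty": 0, "tz": 0, "twist": 0}])

```text
clock: 29.25
position: [0.5838, -0.1047, 0.0349]
ee_rot: [-1.999, -2.419, 0.004]
force: [-1.3, -0.0, 0.0]
width: 1.0
gripper_force: 0.0
```

move_arm(motion=[{"tx": 0, "ty": 0, "tz": 0, "twist": 0}, {"tx": 0, "ty": 0, "tz": 0, "twist": 0}, {"tx": 0, "ty": 0, "tz": 0, "twist": 0}, {"tx": 0, "ty": 0, "tz": 0, "twist": 0}, {"tx": 0, "ty": 0, "tz": 0, "twist": 0}, {"tx": 0, "ty": 0, "tz": 0, "twist": 0}, {"tx": 0, "ty": 0, "tz": 0, "twist": 0}, {"tx": 0, "ty": 0, "tz": 0, "twist": 0}, {"tx": 0, "ty": 0, "tz": 0, "twist": 0}], gripper=1)

```text
clock: 30.15
position: [0.5839, -0.105, 0.0365]
ee_rot: [-1.997, -2.423, 0.002]
force: [-6.0, -0.6, 4.3]
width: 0.323
gripper_force: 40.0
```

move_arm(motion=[{"tx": -0.01, "ty": 0, "tz": 0, "twist": 0}, {"tx": -0.01, "ty": 0, "tz": 0, "twist": 0}, {"tx": -0.01, "ty": 0, "tz": 0, "twist": 0}, {"tx": -0.01, "ty": 0, "tz": 0, "twist": 0}, {"tx": -0.01, "ty": 0, "tz": 0, "twist": 0}, {"tx": -0.01, "ty": 0, "tz": 0, "twist": 0}, {"tx": -0.004, "ty": 0, "tz": 0, "twist": 0}, {"tx": 0, "ty": 0, "tz": 0, "twist": 0}, {"tx": 0, "ty": 0, "tz": 0, "twist": 0}, {"tx": 0, "ty": 0, "tz": 0, "twist": 0}])

```text
clock: 31.15
position: [0.5956, -0.1632, 0.0364]
ee_rot: [-1.991, -2.421, -0.003]
force: [-10.0, 12.4, 12.4]
width: 0.327
gripper_force: 40.0
```

move_arm(motion=[{"tx": 0.004, "ty": -0.002, "tz": -0.001, "twist": 0}, {"tx": 0.01, "ty": 0, "tz": 0, "twist": 0}, {"tx": 0.01, "ty": 0, "tz": 0, "twist": 0}, {"tx": 0.01, "ty": 0, "tz": 0, "twist": 0}, {"tx": 0.01, "ty": 0, "tz": 0, "twist": 0}, {"tx": 0.01, "ty": 0, "tz": 0, "twist": 0}, {"tx": 0.01, "ty": 0, "tz": 0, "twist": 0}, {"tx": 0.004, "ty": 0, "tz": 0, "twist": 0}, {"tx": 0, "ty": 0, "tz": 0, "twist": 0}, {"tx": 0, "ty": 0, "tz": 0, "twist": 0}])

```text
clock: 32.15
position: [0.5836, -0.1041, 0.0369]
ee_rot: [1.996, 2.42, -0.004]
force: [7.7, -9.2, -17.5]
width: 0.324
gripper_force: 40.0
```

move_arm(motion=[{"tx": 0, "ty": 0, "tz": 0, "twist": 0}, {"tx": 0, "ty": 0, "tz": 0, "twist": 0}, {"tx": 0, "ty": 0, "tz": 0, "twist": 0}, {"tx": 0, "ty": 0, "tz": 0, "twist": 0}, {"tx": 0, "ty": 0, "tz": -0.03, "twist": 0}, {"tx": 0, "ty": 0, "tz": -0.04, "twist": 0}, {"tx": 0, "ty": 0, "tz": -0.04, "twist": 0}, {"tx": 0, "ty": 0, "tz": -0.02, "twist": 0}], gripper=-1)

```text
clock: 32.95
position: [0.5838, -0.1015, 0.1713]
ee_rot: [1.996, 2.422, 0.004]
force: [0.6, 0.1, -0.9]
width: 0.964
gripper_force: 0.0
```

move_arm(motion=[{"tx": 0.04, "ty": 0, "tz": 0, "twist": 0}, {"tx": 0.04, "ty": 0, "tz": 0, "twist": 0}, {"tx": 0.04, "ty": 0, "tz": 0, "twist": 0}, {"tx": 0.04, "ty": 0, "tz": 0, "twist": 0}, {"tx": 0.04, "ty": 0, "tz": 0, "twist": 0}, {"tx": 0.028, "ty": 0, "tz": 0, "twist": 0}, {"tx": 0, "ty": 0, "tz": 0, "twist": 0}, {"tx": 0, "ty": 0, "tz": 0, "twist": 0}, {"tx": 0, "ty": 0, "tz": 0, "twist": 0}])

```text
clock: 33.85
position: [0.5392, 0.1215, 0.1679]
ee_rot: [1.999, 2.423, -0.0]
force: [-0.3, -0.8, -0.2]
width: 1.002
gripper_force: 0.0
```

Run:
```python
from h import *
im=save("wrist","w12");cv2.imwrite("pics/c12.png",im[120:330,200:440,::-1])
o=np.array([.5607,.0141]);d=np.array([-.191,.982])
col=im[140:330,306:322].mean(axis=(1,2))
print([ (140+i,int(v)) for i,v in enumerate(col) if i%4==0])
for r in range(210,300,20): print(r,((ray("wrist",[313/640,r/480],.029)[:2]-o)@d).round(4))
for q in ["slide_insert_2_mid","dish_insert_2_mid"]: print(q,[(e["conf"],np.multiply(e["point"],[640,480]).round()) for e in arm.look_for("wrist",q)])
go([.5399,.1211,.020],101)
```

```text
[(140, 144), (144, 145), (148, 145), (152, 117), (156, 103), (160, 103), (164, 102), (168, 102), (172, 102), (176, 102), (180, 102), (184, 102), (188, 102), (192, 102), (196, 103), (200, 104), (204, 104), (208, 103), (212, 104), (216, 111), (220, 125), (224, 125), (228, 190), (232, 216), (236, 216), (240, 216), (244, 215), (248, 213), (252, 80), (256, 75), (260, 74), (264, 74), (268, 70), (272, 47), (276, 44), (280, 43), (284, 61), (288, 64), (292, 63), (296, 62), (300, 61), (304, 61), (308, 55), (312, 55), (316, 57), (320, 57), (324, 59), (328, 60)]
210 0.1249
230 0.1094
250 0.0935
270 0.0771
290 0.0602
slide_insert_2_mid [(0.55, array([313., 363.]))]
dish_insert_2_mid [(0.27, array([315., 284.]))]
t 34.0 p [0.5393 0.1215 0.1679] x [-0.189  0.982 -0.   ] y [0.982 0.189 0.   ] z [ 0. -0. -1.] F [0.7 0.2 0.6] w 0.9972822833802518 0.0
before [-0.0004  0.0005  0.1479] dist 0.148 twist -0.001 after [-0.0005  0.0005  0.1479] th 100.9
```

View pics/c12.png

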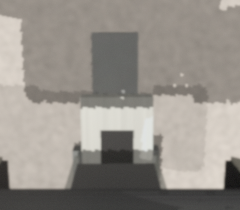

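The wrist crop shows another slide insert, with its narrow window at (117,147), sticking out just as the first did. Same grasp.

move_arm(motion=[{"tx": 0, "ty": 0, "tz": 0.04, "twist": 0}, {"tx": 0, "ty": 0, "tz": 0.04, "twist": 0}, {"tx": 0, "ty": 0, "tz": 0.04, "twist": 0}, {"tx": 0, "ty": 0, "tz": 0.02, "twist": 0}, {"tx": 0, "ty": 0, "tz": 0.008, "twist": 0}, {"tx": 0, "ty": 0, "tz": 0, "twist": 0}])

```text
clock: 34.6
position: [0.5388, 0.1219, 0.0192]
ee_rot: [-1.999, -2.423, 0.002]
force: [0.0, 0.4, -0.1]
width: 1.002
gripper_force: 0.0
```

move_arm(motion=[{"tx": 0, "ty": 0, "tz": 0, "twist": 0}, {"tx": 0, "ty": 0, "tz": 0, "twist": 0}, {"tx": 0, "ty": 0, "tz": 0, "twist": 0}, {"tx": 0, "ty": 0, "tz": 0, "twist": 0}, {"tx": 0, "ty": 0, "tz": 0, "twist": 0}, {"tx": 0, "ty": 0, "tz": 0, "twist": 0}, {"tx": 0, "ty": 0, "tz": 0, "twist": 0}], gripper=1)

```text
clock: 35.3
position: [0.5393, 0.123, 0.0201]
ee_rot: [1.998, 2.425, 0.001]
force: [-1.5, 0.1, 5.3]
width: 0.605
gripper_force: 40.0
```

move_arm(motion=[{"tx": 0.012, "ty": 0, "tz": 0, "twist": 0}, {"tx": 0.015, "ty": 0, "tz": 0, "twist": 0}, {"tx": 0.015, "ty": 0, "tz": 0, "twist": 0}, {"tx": 0.015, "ty": 0, "tz": 0, "twist": 0}, {"tx": 0.015, "ty": 0, "tz": 0, "twist": 0}, {"tx": 0.015, "ty": 0, "tz": 0, "twist": 0}, {"tx": 0, "ty": 0, "tz": 0, "twist": 0}, {"tx": 0, "ty": 0, "tz": 0, "twist": 0}])

```text
clock: 36.1
position: [0.5221, 0.2104, 0.0198]
ee_rot: [-1.994, -2.426, -0.002]
force: [-0.3, 3.9, 4.8]
width: 0.604
gripper_force: 40.0
```

move_arm(motion=[{"tx": 0, "ty": 0, "tz": 0, "twist": 0}, {"tx": 0, "ty": 0, "tz": 0, "twist": 0}, {"tx": 0, "ty": 0, "tz": 0, "twist": 0}, {"tx": -0.02, "ty": 0, "tz": 0, "twist": 0}, {"tx": -0.02, "ty": 0, "tz": 0, "twist": 0}, {"tx": -0.01, "ty": 0, "tz": 0, "twist": 0}, {"tx": 0, "ty": 0, "tz": 0, "twist": 0}], gripper=-0.7)

```text
clock: 36.8
position: [0.5323, 0.1572, 0.0198]
ee_rot: [2.001, 2.421, -0.001]
force: [1.2, 0.5, -0.3]
width: 0.851
gripper_force: 0.0
```

move_arm(motion=[{"tx": 0, "ty": 0, "tz": 0, "twist": 0}, {"tx": 0, "ty": 0, "tz": 0, "twist": 0}, {"tx": 0, "ty": 0, "tz": 0, "twist": 0}, {"tx": 0, "ty": 0, "tz": 0, "twist": 0}, {"tx": 0, "ty": 0, "tz": 0, "twist": 0}, {"tx": 0, "ty": 0, "tz": 0, "twist": 0}], gripper=1)

```text
clock: 37.4
position: [0.5319, 0.1593, 0.0197]
ee_rot: [-1.997, -2.425, 0.0]
force: [0.3, 0.0, -1.2]
width: 0.607
gripper_force: 40.0
```

move_arm(motion=[{"tx": 0, "ty": 0, "tz": -0.03, "twist": 0}, {"tx": 0, "ty": 0, "tz": -0.04, "twist": 0}, {"tx": 0, "ty": 0, "tz": -0.04, "twist": 0}, {"tx": 0, "ty": 0, "tz": -0.035, "twist": 0}, {"tx": 0, "ty": 0, "tz": 0, "twist": 0}, {"tx": 0, "ty": 0, "tz": 0, "twist": 0}])

```text
clock: 38.0
position: [0.532, 0.1594, 0.165]
ee_rot: [1.997, 2.425, 0.002]
force: [-0.7, -0.7, -2.0]
width: 0.603
gripper_force: 40.0
```

Run:
```python
from h import *
im=save("wrist","w13")
for q in ["slide_insert_2_mid","dish_insert_2_mid"]:
  for d in arm.place_of("wrist",q)[:2]: print(q,d["conf"],ray("wrist",d["point"],.16))
go([.434,-.372,.165],84.4)
```

```text
slide_insert_2_mid 0.77 [0.5341 0.1507 0.16  ]
t 38.15 p [0.5309 0.1589 0.1633] x [-0.191  0.982 -0.001] y [ 0.982  0.191 -0.003] z [-0.002 -0.001 -1.   ] F [-0.3  0.5 -1.2] w 0.6034002338191417 39.992857575416565
before [-0.5026 -0.1966 -0.001 ] dist 0.54 twist 0.185 after [-0.5379 -0.0446 -0.0017] th 101.02
```

move_arm(motion=[{"tx": -0.0457, "ty": -0.0179, "tz": 0, "twist": 0}, {"tx": -0.0457, "ty": -0.0179, "tz": 0, "twist": 0}, {"tx": -0.0457, "ty": -0.0179, "tz": 0, "twist": 0}, {"tx": -0.0457, "ty": -0.0179, "tz": 0, "twist": 0}, {"tx": -0.0457, "ty": -0.0179, "tz": 0, "twist": 0}, {"tx": -0.0457, "ty": -0.0179, "tz": 0, "twist": 0}, {"tx": -0.0457, "ty": -0.0179, "tz": 0, "twist": 0}, {"tx": -0.0457, "ty": -0.0179, "tz": 0, "twist": 0}, {"tx": -0.0457, "ty": -0.0179, "tz": 0, "twist": 0}, {"tx": -0.0457, "ty": -0.0179, "tz": 0, "twist": 0}, {"tx": -0.0457, "ty": -0.0179, "tz": 0, "twist": 0}])

```text
clock: 39.25
position: [0.4336, -0.3733, 0.1633]
ee_rot: [-1.996, -2.423, 0.0]
force: [1.8, 0.0, -1.3]
width: 0.604
gripper_force: 40.0
```

move_arm(motion=[{"tx": 0, "ty": 0, "tz": 0, "twist": 0.0925}, {"tx": 0, "ty": 0, "tz": 0, "twist": 0.0925}, {"tx": 0, "ty": 0, "tz": 0, "twist": 0}, {"tx": 0, "ty": 0, "tz": 0, "twist": 0}, {"tx": 0, "ty": 0, "tz": 0, "twist": 0}])

```text
clock: 39.75
position: [0.4349, -0.3713, 0.1642]
ee_rot: [-2.323, -2.114, 0.0]
force: [0.1, 0.3, -1.4]
width: 0.606
gripper_force: 40.0
```

Run:
```python
from h import *
im=save("wrist","w14")
for d in arm.place_of("wrist","slide_insert_1_mid")[:3]: print(d["conf"],ray("wrist",d["point"],.16))
go([.434,-.372,.040],84.4)
```

```text
0.33 [ 0.5688 -0.3437  0.16  ]
t 39.85 p [ 0.435  -0.3715  0.1646] x [0.095 0.995 0.   ] y [ 0.995 -0.095 -0.   ] z [-0.  0. -1.] F [ 0.2  1.1 -1.3] w 0.6053965588805131 39.99276280403137
before [-0.0006 -0.0009  0.1246] dist 0.125 twist 0.001 after [-0.0006 -0.0009  0.1246] th 84.53
```

move_arm(motion=[{"tx": 0, "ty": 0, "tz": 0.04, "twist": 0}, {"tx": 0, "ty": 0, "tz": 0.04, "twist": 0}, {"tx": 0, "ty": 0, "tz": 0.025, "twist": 0}, {"tx": 0, "ty": 0, "tz": 0.012, "twist": 0}, {"tx": 0, "ty": 0, "tz": 0.007, "twist": 0}, {"tx": 0, "ty": 0, "tz": 0, "twist": 0}, {"tx": 0, "ty": 0, "tz": 0, "twist": 0}])

```text
clock: 40.55
position: [0.4354, -0.3726, 0.0418]
ee_rot: [2.326, 2.109, 0.001]
force: [-0.2, 0.2, -0.4]
width: 0.605
gripper_force: 40.0
```

move_arm(motion=[{"tx": 0, "ty": 0, "tz": 0, "twist": 0}, {"tx": 0, "ty": 0, "tz": 0, "twist": 0}, {"tx": 0, "ty": 0, "tz": 0, "twist": 0}, {"tx": 0, "ty": 0, "tz": -0.03, "twist": 0}, {"tx": 0, "ty": 0, "tz": -0.04, "twist": 0}, {"tx": 0, "ty": 0, "tz": -0.04, "twist": 0}, {"tx": 0, "ty": 0, "tz": -0.015, "twist": 0}, {"tx": 0, "ty": 0, "tz": 0, "twist": 0}, {"tx": 0, "ty": 0, "tz": 0, "twist": 0}], gripper=-0.5)

```text
clock: 41.45
position: [0.4349, -0.3715, 0.1653]
ee_rot: [-2.327, -2.11, -0.001]
force: [0.1, 0.1, -1.4]
width: 0.748
gripper_force: 0.0
```

Run:
```python
from h import *
im=save("scene","s15");cv2.imwrite("pics/c15.png",cv2.resize(im[180:420,60:400],(680,480))[:,:,::-1])
go([.5845,-.104,.165],101)
```

```text
t 41.5 p [ 0.4345 -0.3713  0.1647] x [0.098 0.995 0.001] y [ 0.995 -0.098 -0.001] z [-0.001  0.001 -1.   ] F [-0.3  0.4 -0.9] w 0.7521155258492785 0.0
before [ 2.806e-01  1.232e-01 -2.000e-04] dist 0.306 twist -0.185 after [ 0.2337  0.1983 -0.0003] th 84.39
```

View pics/c15.png

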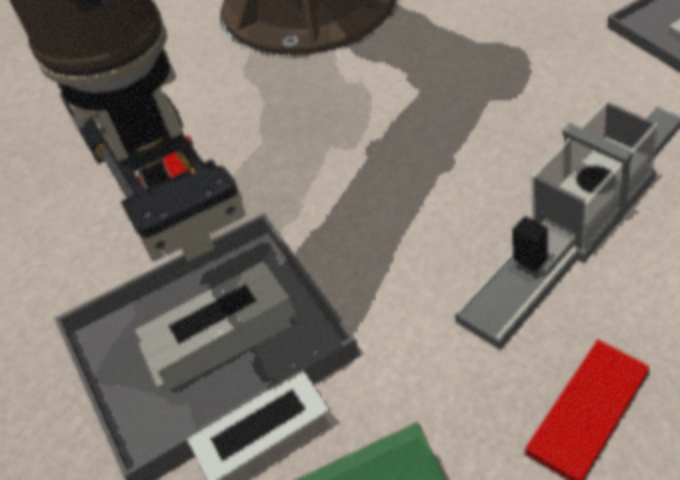

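Three slide inserts are stacked in the tray at (215,325), and the last (dish) insert is left in the dispenser at (595,180). On to the ejector again.

move_arm(motion=[{"tx": 0.04, "ty": 0.0176, "tz": 0, "twist": 0}, {"tx": 0.04, "ty": 0.0176, "tz": 0, "twist": 0}, {"tx": 0.04, "ty": 0.0176, "tz": 0, "twist": 0}, {"tx": 0.04, "ty": 0.0176, "tz": 0, "twist": 0}, {"tx": 0.04, "ty": 0.0176, "tz": 0, "twist": 0}, {"tx": 0.04, "ty": 0.0176, "tz": 0, "twist": 0}, {"tx": 0.0405, "ty": 0.0176, "tz": 0, "twist": 0}, {"tx": 0, "ty": 0, "tz": 0, "twist": -0.0925}, {"tx": 0, "ty": 0, "tz": 0, "twist": -0.0925}, {"tx": 0, "ty": 0, "tz": 0, "twist": 0}, {"tx": 0, "ty": 0, "tz": 0, "twist": 0}], gripper=-1)

```text
clock: 42.6
position: [0.5843, -0.1051, 0.1647]
ee_rot: [-2.003, -2.418, 0.001]
force: [0.4, 0.2, -0.7]
width: 1.002
gripper_force: 0.0
```

move_arm(motion=[{"tx": 0, "ty": 0.001, "tz": 0.04, "twist": 0}, {"tx": 0, "ty": 0, "tz": 0.04, "twist": 0}, {"tx": 0, "ty": 0, "tz": 0.034, "twist": 0}, {"tx": 0, "ty": 0, "tz": 0.014, "twist": 0}, {"tx": 0, "ty": 0, "tz": 0, "twist": 0}])

```text
clock: 43.1
position: [0.5844, -0.1049, 0.036]
ee_rot: [-1.999, -2.419, 0.004]
force: [-0.3, 0.1, -0.2]
width: 1.0
gripper_force: 0.0
```

move_arm(motion=[{"tx": 0, "ty": 0, "tz": 0, "twist": 0}, {"tx": 0, "ty": 0, "tz": 0, "twist": 0}, {"tx": 0, "ty": 0, "tz": 0, "twist": 0}, {"tx": 0, "ty": 0, "tz": 0, "twist": 0}, {"tx": 0, "ty": 0, "tz": 0, "twist": 0}, {"tx": 0, "ty": 0, "tz": 0, "twist": 0}, {"tx": 0, "ty": 0, "tz": 0, "twist": 0}, {"tx": 0, "ty": 0, "tz": 0, "twist": 0}, {"tx": 0, "ty": 0, "tz": 0, "twist": 0}], gripper=1)

```text
clock: 44.0
position: [0.584, -0.1052, 0.0375]
ee_rot: [-1.997, -2.422, 0.003]
force: [-6.1, -1.2, 4.3]
width: 0.323
gripper_force: 40.0
```

move_arm(motion=[{"tx": -0.01, "ty": 0, "tz": 0, "twist": 0}, {"tx": -0.01, "ty": 0, "tz": 0, "twist": 0}, {"tx": -0.01, "ty": 0, "tz": 0, "twist": 0}, {"tx": -0.01, "ty": 0, "tz": 0, "twist": 0}, {"tx": -0.01, "ty": 0, "tz": 0, "twist": 0}, {"tx": -0.01, "ty": 0, "tz": 0, "twist": 0}, {"tx": -0.004, "ty": 0, "tz": 0, "twist": 0}, {"tx": 0, "ty": 0, "tz": 0, "twist": 0}, {"tx": 0, "ty": 0, "tz": 0, "twist": 0}, {"tx": 0, "ty": 0, "tz": 0, "twist": 0}])

```text
clock: 45.0
position: [0.5957, -0.164, 0.0374]
ee_rot: [-1.991, -2.42, -0.002]
force: [-10.2, 9.9, 12.6]
width: 0.322
gripper_force: 40.0
```

move_arm(motion=[{"tx": 0.004, "ty": -0.002, "tz": -0.001, "twist": 0}, {"tx": 0.01, "ty": 0, "tz": 0, "twist": 0}, {"tx": 0.01, "ty": 0, "tz": 0, "twist": 0}, {"tx": 0.01, "ty": 0, "tz": 0, "twist": 0}, {"tx": 0.01, "ty": 0, "tz": 0, "twist": 0}, {"tx": 0.01, "ty": 0, "tz": 0, "twist": 0}, {"tx": 0.01, "ty": 0, "tz": 0, "twist": 0}, {"tx": 0.003, "ty": 0, "tz": 0, "twist": 0}, {"tx": 0, "ty": 0, "tz": 0, "twist": 0}, {"tx": 0, "ty": 0, "tz": 0, "twist": 0}])

```text
clock: 46.0
position: [0.5838, -0.1048, 0.0379]
ee_rot: [1.997, 2.42, -0.004]
force: [7.4, -9.3, -22.5]
width: 0.321
gripper_force: 40.0
```

Only one insert is left, so nothing rests on the bar. I'll draw the ejector home now and then fetch the insert.

move_arm(motion=[{"tx": -0.007, "ty": 0.002, "tz": 0.001, "twist": 0}, {"tx": -0.01, "ty": 0, "tz": 0, "twist": 0}, {"tx": -0.01, "ty": 0, "tz": 0, "twist": 0}, {"tx": -0.01, "ty": 0, "tz": 0, "twist": 0}, {"tx": -0.01, "ty": 0, "tz": 0, "twist": 0}, {"tx": -0.01, "ty": 0, "tz": 0, "twist": 0}, {"tx": -0.01, "ty": 0, "tz": 0, "twist": 0}, {"tx": -0.001, "ty": 0, "tz": 0, "twist": 0}, {"tx": 0, "ty": 0, "tz": 0, "twist": 0}, {"tx": 0, "ty": 0, "tz": 0, "twist": 0}])

```text
clock: 47.0
position: [0.5958, -0.1642, 0.0374]
ee_rot: [-1.991, -2.42, -0.003]
force: [-11.0, 11.8, 8.0]
width: 0.324
gripper_force: 40.0
```

move_arm(motion=[{"tx": 0, "ty": 0, "tz": 0, "twist": 0}, {"tx": 0, "ty": 0, "tz": 0, "twist": 0}, {"tx": 0, "ty": 0, "tz": 0, "twist": 0}, {"tx": 0, "ty": 0, "tz": 0, "twist": 0}, {"tx": 0, "ty": 0, "tz": -0.03, "twist": 0}, {"tx": 0, "ty": 0, "tz": -0.04, "twist": 0}, {"tx": 0, "ty": 0, "tz": -0.04, "twist": 0}, {"tx": 0, "ty": 0, "tz": -0.02, "twist": 0}, {"tx": 0, "ty": 0, "tz": 0, "twist": 0}], gripper=-1)

```text
clock: 47.9
position: [0.6002, -0.1696, 0.1712]
ee_rot: [1.995, 2.42, 0.004]
force: [0.2, 0.3, -0.2]
width: 0.989
gripper_force: 0.0
```

Run:
```python
from h import *
go([.5399,.1211,.168],101)
```

```text
t 47.9 p [ 0.6002 -0.1696  0.1712] x [-0.191  0.982 -0.002] y [0.982 0.191 0.005] z [ 0.006 -0.001 -1.   ] F [ 0.2  0.3 -0.2] w 0.9889529663079194 0.0
before [ 0.2969 -0.0037  0.0025] dist 0.297 twist -0.0 after [ 0.2969 -0.0037  0.0032] th 100.99
```

move_arm(motion=[{"tx": 0.042, "ty": -0.001, "tz": 0, "twist": 0}, {"tx": 0.042, "ty": -0.001, "tz": 0, "twist": 0}, {"tx": 0.042, "ty": -0.001, "tz": 0, "twist": 0}, {"tx": 0.042, "ty": -0.001, "tz": 0, "twist": 0}, {"tx": 0.042, "ty": 0, "tz": 0, "twist": 0}, {"tx": 0.042, "ty": 0, "tz": 0, "twist": 0}, {"tx": 0.044, "ty": 0, "tz": 0, "twist": 0}, {"tx": 0, "ty": 0, "tz": 0, "twist": 0}, {"tx": 0, "ty": 0, "tz": 0, "twist": 0}, {"tx": 0, "ty": 0, "tz": 0, "twist": 0}])

```text
clock: 48.9
position: [0.5378, 0.1198, 0.1673]
ee_rot: [1.999, 2.423, -0.002]
force: [0.5, -0.4, -0.2]
width: 0.999
gripper_force: 0.0
```

Run:
```python
from h import *
im=save("wrist","w16");a=save("scene","s16");cv2.imwrite("pics/c16.png",np.hstack([im[120:330,200:440],cv2.resize(a[200:360,280:410],(171,210))])[:,:,::-1])
go([.5399,.1211,.020],101)
```

```text
t 49.0 p [0.538  0.1195 0.1676] x [-0.189  0.982 -0.001] y [ 0.982  0.189 -0.   ] z [-0.    -0.001 -1.   ] F [ 0.9  0.9 -1. ] w 0.9996221998460769 0.0
before [0.0013 0.0022 0.1476] dist 0.148 twist -0.001 after [0.0012 0.0021 0.1476] th 100.87
```

View pics/c16.png

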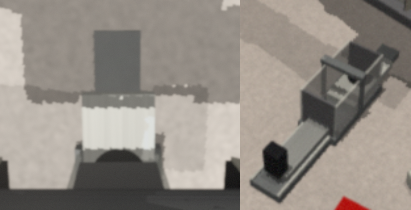

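The dish insert is out of the gate (arc of the disc at (120,155)), and the post is back at the end of its track. Grasp, pull and regrip as before. That was my last picture.

move_arm(motion=[{"tx": 0.001, "ty": 0.002, "tz": 0.04, "twist": 0}, {"tx": 0, "ty": 0, "tz": 0.04, "twist": 0}, {"tx": 0, "ty": 0, "tz": 0.04, "twist": 0}, {"tx": 0, "ty": 0, "tz": 0.02, "twist": 0}, {"tx": 0, "ty": 0, "tz": 0.008, "twist": 0}, {"tx": 0, "ty": 0, "tz": 0, "twist": 0}])

```text
clock: 49.6
position: [0.5394, 0.1214, 0.0192]
ee_rot: [-2.0, -2.423, 0.002]
force: [-0.6, -0.5, 0.2]
width: 1.004
gripper_force: 0.0
```

move_arm(motion=[{"tx": 0, "ty": 0, "tz": 0, "twist": 0}, {"tx": 0, "ty": 0, "tz": 0, "twist": 0}, {"tx": 0, "ty": 0, "tz": 0, "twist": 0}, {"tx": 0, "ty": 0, "tz": 0, "twist": 0}, {"tx": 0, "ty": 0, "tz": 0, "twist": 0}, {"tx": 0, "ty": 0, "tz": 0, "twist": 0}, {"tx": 0, "ty": 0, "tz": 0, "twist": 0}], gripper=1)

```text
clock: 50.3
position: [0.5397, 0.1228, 0.0201]
ee_rot: [-1.998, -2.425, -0.001]
force: [-0.9, 0.2, 5.6]
width: 0.603
gripper_force: 40.0
```

move_arm(motion=[{"tx": 0.012, "ty": 0, "tz": 0, "twist": 0}, {"tx": 0.015, "ty": 0, "tz": 0, "twist": 0}, {"tx": 0.015, "ty": 0, "tz": 0, "twist": 0}, {"tx": 0.015, "ty": 0, "tz": 0, "twist": 0}, {"tx": 0.015, "ty": 0, "tz": 0, "twist": 0}, {"tx": 0.015, "ty": 0, "tz": 0, "twist": 0}, {"tx": 0, "ty": 0, "tz": 0, "twist": 0}, {"tx": 0, "ty": 0, "tz": 0, "twist": 0}])

```text
clock: 51.1
position: [0.5224, 0.211, 0.0198]
ee_rot: [-1.993, -2.426, -0.002]
force: [0.0, 4.4, 4.9]
width: 0.602
gripper_force: 40.0
```

move_arm(motion=[{"tx": 0, "ty": 0, "tz": 0, "twist": 0}, {"tx": 0, "ty": 0, "tz": 0, "twist": 0}, {"tx": 0, "ty": 0, "tz": 0, "twist": 0}, {"tx": -0.02, "ty": 0, "tz": 0, "twist": 0}, {"tx": -0.02, "ty": 0, "tz": 0, "twist": 0}, {"tx": -0.01, "ty": 0, "tz": 0, "twist": 0}, {"tx": 0, "ty": 0, "tz": 0, "twist": 0}], gripper=-0.7)

```text
clock: 51.8
position: [0.5328, 0.1571, 0.0198]
ee_rot: [2.001, 2.421, -0.001]
force: [0.8, -0.2, 0.5]
width: 0.851
gripper_force: 0.0
```

move_arm(motion=[{"tx": 0, "ty": 0, "tz": 0, "twist": 0}, {"tx": 0, "ty": 0, "tz": 0, "twist": 0}, {"tx": 0, "ty": 0, "tz": 0, "twist": 0}, {"tx": 0, "ty": 0, "tz": 0, "twist": 0}, {"tx": 0, "ty": 0, "tz": 0, "twist": 0}, {"tx": 0, "ty": 0, "tz": 0, "twist": 0}], gripper=1)

```text
clock: 52.4
position: [0.5324, 0.1592, 0.0196]
ee_rot: [-1.997, -2.425, 0.0]
force: [-0.0, 0.0, -0.1]
width: 0.602
gripper_force: 40.0
```

move_arm(motion=[{"tx": 0, "ty": 0, "tz": -0.03, "twist": 0}, {"tx": 0, "ty": 0, "tz": -0.04, "twist": 0}, {"tx": 0, "ty": 0, "tz": -0.04, "twist": 0}, {"tx": 0, "ty": 0, "tz": -0.035, "twist": 0}, {"tx": 0, "ty": 0, "tz": 0, "twist": 0}, {"tx": 0, "ty": 0, "tz": 0, "twist": 0}])

```text
clock: 53.0
position: [0.5326, 0.1592, 0.165]
ee_rot: [1.997, 2.425, 0.002]
force: [0.1, 0.0, -1.6]
width: 0.609
gripper_force: 40.0
```

Run:
```python
from h import *
im=save("wrist","w17")
for q in ["dish_insert_2_mid"]:
  for d in arm.place_of("wrist",q)[:2]: print(q,d["conf"],ray("wrist",d["point"],.16))
arm.get_image("side");arm.get_image("scene")
for c in ["side","scene"]:
  for d in arm.place_of(c,"dish_insert_2_mid")[:5]: print(c,d["conf"],ray(c,d["point"],.012))
go([.4427,.380,.165],88.6)
```

```text
t 53.3 p [0.5319 0.1587 0.1637] x [-0.191  0.982 -0.001] y [ 0.982  0.191 -0.002] z [-0.002 -0.001 -1.   ] F [-0.6  0.8 -2.1] w 0.6019757402567664 39.997719526290894
before [ 0.2343 -0.0453 -0.0014] dist 0.239 twist 0.138 after [ 0.2191 -0.0946 -0.0013] th 101.01
```

move_arm(motion=[{"tx": 0.039, "ty": -0.0076, "tz": 0, "twist": 0}, {"tx": 0.039, "ty": -0.0076, "tz": 0, "twist": 0}, {"tx": 0.039, "ty": -0.0076, "tz": 0, "twist": 0}, {"tx": 0.039, "ty": -0.0076, "tz": 0, "twist": 0}, {"tx": 0.039, "ty": -0.0076, "tz": 0, "twist": 0}, {"tx": 0.039, "ty": -0.0076, "tz": 0, "twist": 0}, {"tx": 0, "ty": 0, "tz": 0, "twist": 0.069}, {"tx": 0, "ty": 0, "tz": 0, "twist": 0.069}, {"tx": 0, "ty": 0, "tz": 0, "twist": 0}, {"tx": 0, "ty": 0, "tz": 0, "twist": 0}, {"tx": 0, "ty": 0, "tz": 0, "twist": 0}])

```text
clock: 54.4
position: [0.4431, 0.3795, 0.1645]
ee_rot: [2.246, 2.196, -0.001]
force: [0.4, 0.1, -1.2]
width: 0.604
gripper_force: 40.0
```

Run:
```python
from h import *
arm.get_image("wrist")
for d in arm.place_of("wrist","dish_insert_5_mid")[:2]: print(d["conf"],ray("wrist",d["point"],.16))
go([.4427,.380,.026],88.6)
```

```text
t 54.5 p [0.4432 0.3796 0.1647] x [0.024 1.    0.   ] y [ 1.    -0.024 -0.   ] z [-0.  0. -1.] F [ 0.2 -0.1 -1.9] w 0.6077362342189814 39.99772846698761
before [ 0.0004 -0.0005  0.1387] dist 0.139 twist 0.001 after [ 0.0004 -0.0005  0.1387] th 88.65
```

move_arm(motion=[{"tx": 0, "ty": 0, "tz": 0.04, "twist": 0}, {"tx": 0, "ty": 0, "tz": 0.04, "twist": 0}, {"tx": 0, "ty": 0, "tz": 0.035, "twist": 0}, {"tx": 0, "ty": 0, "tz": 0.016, "twist": 0}, {"tx": 0, "ty": 0, "tz": 0.0075, "twist": 0}, {"tx": 0, "ty": 0, "tz": 0, "twist": 0}, {"tx": 0, "ty": 0, "tz": 0, "twist": 0}])

```text
clock: 55.2
position: [0.4441, 0.3805, 0.0276]
ee_rot: [2.248, 2.194, 0.003]
force: [0.1, 0.7, -1.7]
width: 0.605
gripper_force: 40.0
```

move_arm(motion=[{"tx": 0, "ty": 0, "tz": 0, "twist": 0}, {"tx": 0, "ty": 0, "tz": 0, "twist": 0}, {"tx": 0, "ty": 0, "tz": 0, "twist": 0}, {"tx": 0, "ty": 0, "tz": -0.03, "twist": 0}, {"tx": 0, "ty": 0, "tz": -0.04, "twist": 0}, {"tx": 0, "ty": 0, "tz": -0.04, "twist": 0}, {"tx": 0, "ty": 0, "tz": -0.03, "twist": 0}, {"tx": -0.03, "ty": -0.03, "tz": 0, "twist": 0}, {"tx": -0.03, "ty": -0.03, "tz": 0, "twist": 0}, {"tx": -0.03, "ty": 0, "tz": 0, "twist": 0}, {"tx": 0, "ty": 0, "tz": 0, "twist": 0}], gripper=-0.5)

```text
clock: 56.3
position: [0.3799, 0.2878, 0.1667]
ee_rot: [-2.251, -2.19, 0.001]
force: [1.5, 0.8, -0.9]
width: 0.75
gripper_force: 0.0
```

Run:
```python
from h import *
st()
save("side","d18");save("scene","s18");save("wrist","w18")
for c in ["side","scene"]:
  for q,z in [("dish_insert_2_mid",.03),("slide_insert_2_mid",.042),("ejector_grip",.055),("media_bottle",0),("tip_box",0),("flask",0)]:
    print(c,q,[(round(d["conf"],2),ray(c,d["point"],z)) for d in arm.place_of(c,q)[:4]])
for c,z in [("side",.033),("scene",.033)]:
  print([(round(d["conf"],2),rect(c,d["region"],z)) for d in arm.regions_of(c,"dish_insert_2_mid")])
```

```text
t 56.3 p [0.3799 0.2878 0.1667] x [0.028 1.    0.   ] y [ 1.    -0.028 -0.002] z [-0.002  0.001 -1.   ] F [ 1.5  0.8 -0.9] w 0.7499978478167854 0.0
side dish_insert_2_mid []
side slide_insert_2_mid []
side ejector_grip [(0.75, array([ 0.5909, -0.1579,  0.055 ]))]
side media_bottle [(0.8, array([0.699 , 0.3506, 0.    ]))]
side tip_box [(0.82, array([ 0.6918, -0.3616, -0.    ]))]
side flask [(0.94, array([0.77  , 0.0113, 0.    ]))]
scene dish_insert_2_mid []
scene slide_insert_2_mid [(0.62, array([ 0.4322, -0.3813,  0.042 ]))]
scene ejector_grip [(0.76, array([ 0.5962, -0.1674,  0.055 ]))]
scene media_bottle [(0.71, array([0.7008, 0.3665, 0.    ]))]
scene tip_box [(0.49, array([0.4445, 0.3774, 0.    ]))]
scene flask [(0.81, array([ 0.7826, -0.0025,  0.    ])), (0.22, array([0.7045, 0.3536, 0.    ]))]
[]
[]
```

The network misses the dish stack, so I'll check it by brightness in the side picture already taken.

Run:
```python
from h import *
for cam,f in [("side","d18"),("scene","s18")]:
    im=cv2.imread(f"pics/{f}.png")
    xs=np.arange(.345,.545,.0025);ys=np.arange(.265,.5,.0025)
    X,Y=np.meshgrid(xs,ys);
    P=np.array([proj(cam,[x,y,.033]) for x,y in zip(X.ravel(),Y.ravel())],np.float32).reshape(*X.shape,2)
    g=cv2.cvtColor(cv2.remap(im,P,None,1),6)
    print(cam)
    for r in g[::5]: print(' '.join(f"{v:3d}" for v in r[::4]))
```

```text
Traceback (most recent call last):
  File "h.py", line 9, in proj
    c=arm.calibration(cam);K=np.array(c["K"]);T=np.linalg.inv(np.array(c["T"]))
ValueError: time passes only in moves, steps and waits
```

Run:
```python
from h import *
for cam,f in [("side","d18"),("scene","s18")]:
    c=arm.calibration(cam);K=np.array(c["K"]);T=np.linalg.inv(np.array(c["T"]))
    im=cv2.imread(f"pics/{f}.png")
    X,Y=np.meshgrid(np.arange(.345,.55,.01),np.arange(.265,.5,.0125))
    q=np.stack([X,Y,X*0+.033],-1)@T[:3,:3].T+T[:3,3];q=q@K.T
    g=cv2.cvtColor(cv2.remap(im,(q[...,:2]/q[...,2:]).astype(np.float32),None,1),6)
    print(cam)
    for r in g: print(' '.join(f"{v:3d}" for v in r))
```

```text
side
151 153 154 159 153 157 159 158 154 156 158 154 179 180 175 184 180 181 184 180 181
146 134 143 132 128 131 116 124 118 108 110 102 110 107  95 105  85  95  94 102 183
 91  66  69  63  65  62  66  67  68  68  65  67  67  69  66  68  69  72  72 105 183
 58  95  98  96  97  95  95  98  97  95  98  95 108 109 105 110 107 108 108 106 183
 66  96  96  94  95  96  93  97  87  80  80  98  75 109 108 109 109 108 111  98 183
 68  71  69  73  68  71  72 109 109 106 113 110 110  70 108 109 108 109 109  86 194
 69  71  70  69  73  70  71 110 108 111 108 108 111  71 108 107 108 108 111  91 207
 69  68  68  68  71  68  69 108 109 107 106 110 111  74 106 106 108 108 110  85 207
 64  71  71  70  68  68  69 107 112  43  47  65 180  70 108 107 109 106 107  70 209
 73  69  68  69  69  68  68 103  42  44  43  52 203  72 107 107 108 107 108  62  52
 71  70  70  70  66  68  70  98  35  44  49  53 194 101 107 106 109 108 108  57 172
 76  71  71  70  68  66  69  92 112 136  82 189 188 103 110 109 107 106 108  52 209
102  70  67  70  67  68  70  90 110 183 184 181 187 108 108 110 108 112 108  56 208
107
[... 1402 characters left out ...]
  76  82  97  95  94  94  94
165 162  67  54  94  94  93  92 103  92 136 161 170 116  77  79  95  94  95  94  95
169 158  74  48  94  93  94  95 103 156 171 168 171 123  75  93  94  94  95  95  93
167 161  71  52  95  97  94  95 104 163 170 168 169 133  89  93  95  94  94  94  95
163 162  80  53  85  81  82  89 154 154 152 153 151 109  77  75  69  74  66  62  66
165 163  87  48  50  48  49  51  52  46  48  51  51  47  50  52  47  51  49  51  53
164 164 105  97  99 104 108 116 119 121 123 123 127 128 129 131 130 131 135 137 140
162 164 163 160 163 163 159 160 162 163 163 164 163 160 161 161 161 163 162 160 160
162 164 163 161 163 164 163 163 163 160 161 161 161 162 160 159 158 161 160 159 161
```

Both cameras agree that the top dish insert lies flat at z ≈ 33 mm, centred near (0.44, 0.38). The obstacles haven't moved beyond measurement scatter, and the ejector reads home.

```bash
python3 -c "
from cell import arm
print(arm.sign_off())"
```

```text
the job is handed in; nothing more can be done
None
```

All five inserts are put away, three slide and two dish, each stacked flat in its own tray; the ejector is fully back, the bottle, tip box and flask were left alone, and the job was handed in at about 56 s.

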